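# Make up two colour-coded sample kits

### The arm

A 6-joint arm with a two-finger parallel gripper is mounted at the origin on the work surface. World frame = base frame: x ahead of the robot, y to its left, z up, the work surface at z = 0. Lengths are in m, angles in rad, forces in N, time in s.
With the tool pointing down it reaches from about 0.375 to 0.975 m from the base axis. Payload 3.8 kg.
Tool frame: the origin (TCP) lies at the very end of the fingers, on their centre line; the grasp point (between the pads) lies 19 mm behind it; z points along the fingers, y is the direction in which the jaws open and shut (so a half turn about z gives the same grasp; the last joint's range is limited). The gripper opens to 85 mm and grips with 20 to 120 N. Pads are 22 mm wide; open, the fingers measure 114 mm over their backs; the gripper's body (76 mm by 85 mm) begins 54 mm behind the grasp point. The pads swing forward as they close: fully open they stand 13 mm farther back than shut.
Start: joints at [-1.227, 0.264, 1.604, -0, 1.274, -0.037], TCP at [0.251, -0.627, 0.194] pointing down, gripper open.
Joint ranges: [-2.63, 2.63], [-0.94, 2.18], [0.31, 2.57], [-1.31, 4.45], [0, 2.66], [-2.55, 2.55]. Speed limits (rad/s): [2.57, 2.57, 3.14, 3.14, 3.14, 3.14].

### API

Orientations are given as a rotation vector (axis times angle).
In Python, from workcell import bot, viewer gives the robot as it stands.
- The arm moves only by the tool jog_arm, never from a script. Its argument "motion" is a list of rows, each an object of numbers: "dx", "dy", "dz": the shift along the world's x, y, z in cm; "turn": the turn about the world's z in rad. A call has 1 to 12 rows; each row shifts and turns the commanded pose from where the row before left it; what a row does not reach is not made up. A row lasts 1/12 s, in which the tool goes at most 41.7 mm and 7.16 degrees, less where a joint would pass 70% of its speed; a pose out of reach is approached as far as the arm can. A call is refused whole if a number of a shift passes 4.17 or a number of a turn 0.125, either way. A call with a gripper value outside its range is refused whole. "fingers" is the finger opening in cm, from 0 to 8.54, set as the call begins (left out, the last holds). The fingers move at their own pace and stop on an object; "grip_force" is the grip in N (left out, the last holds). Time passes only in rows, so rows that do not move let the fingers close. It gives the time, the measured TCP pose, the force and the opening at its end, in the units of the state.
- bot.read_state(): the state, without advancing time (a new reading comes with each control period).
- viewer.read_camera(name): name is "scene" or "top" or "wrist"; returns (picture, depth): 400x640x3 uint8, red, green, blue; 400x640 float32, m along the optical axis (not along the pixel's ray), 0 where there is no reading.
- viewer.camera_info(name): a dict with "vertical_fov" (degrees; the focal length in pixels is half the picture's height over the tangent of half this angle, whatever the lens; pixels are square), "cx", "cy" (the principal point, pixels), "R" (3x3) and "t" (3): a world point X has camera coordinates R X + t. Camera axes: x right, y down, z forward; pixel columns grow to the right and rows downward; lengths in m; the calibration is good to about 2 mm. A picture is of the moment at which its call begins: read the wrist's pose just before it. camera_info takes no time and is no camera call; for the wrist camera it gives the pose at the moment of the call.
- bot.finish_job(): hands the job in, once; it reports no verdict.
The state is a dict: "time": time; "q": joint angles; "joint_vel": joint speeds; "joint_torque": joint torques, N m; "tool_pos": TCP position; "tcp_rot": TCP orientation; "wrist_force": force on the tool from outside, world axes, zero at the start; "torque": the same for the moment, N m; "width": opening from 0.0 (shut) to 1.0 (fully open).
Only numpy, scipy, OpenCV 4.12 (cv2) and the standard library are available. Lean on these libraries where they do the work, as an engineer would, in place of code of your own. Each camera call takes 0.05 s, during which the arm holds its last target. There are 200 camera calls.

### The job

Make up the two kits from the stock on the bench: into the blue carrier put the yellow-capped tube with the blue disc, upright in the round cup, the brass weight in the middle cell and the glass weighing boat in the long end cell; into the red carrier put the yellow-capped tube with the red disc, upright in its cup, and the amber bottle in the cell beside it. Set each thing down upright and flat on the floor of its place without dropping it, and leave the green-disc tube standing where it is in the rack.

Things in the scene. Friction and masses are not known exactly. Their poses are not given: they have to be found in the camera images.
- tube_blue_center (a point): 50 mL conical sample tube, yellow screw cap with a blue disc on top; 118 mm high, body 29 mm across, flat skirt foot 30 mm, cap 36 mm across, from 96 to 118 mm above the foot. Stands upright in the rack, foot 5 mm above the bench. Point: on its axis half-way up, 59 mm above the foot, 48 mm below the cap's middle; z up along the tube. About 25 g. Belongs in the cup of the blue carrier.
- tube_red_center (a point): 50 mL conical sample tube, yellow screw cap with a red disc on top; 118 mm high, body 29 mm across, flat skirt foot 30 mm, cap 36 mm across, from 96 to 118 mm above the foot. Stands upright in the rack, foot 5 mm above the bench. Point: on its axis half-way up, 59 mm above the foot, 48 mm below the cap's middle; z up along the tube. About 25 g. Belongs in the cup of the red carrier.
- weight_center (a point): brass check weight, about 200 g, standing on the bench: cylinder 28 mm across up to 36 mm, neck 13 mm across, knob 18 mm across from 46 to 56 mm above its foot; 58 mm high. Point: on its axis half-way up, 29 mm above its foot, 22 mm below the knob's middle; z up.
- boat_center (a point): clear glass weighing boat, open top, about 60 g, flat on the bench: 72 mm long (x), 42 mm wide (y), 25 mm high; straight walls 3 mm thick. The long side walls are parallel, 42 mm apart outside, from x = -30 to +16 mm; the +x end tapers to a 20 mm wide spout. Point: centre of length and width, half-way up, 12.5 mm above its foot; x along its length, z up.
- bottle_center (a point): amber bottle with a white screw cap, about 70 g, standing on the bench: body 36 mm across from the foot up to 42 mm, shoulder, cap 26 mm across from 54 to 70 mm; 70 mm high. Point: on its axis half-way up, 35 mm above its foot; z up.
- blue_carrier: blue tray, fixed, 224 (x) by 84 mm (y). Floor 4 mm thick; rims and ribs 3 mm thick, tops 10 mm above the bench. Origin: centre of underside. On its centre line y = 0: round tube cup at x = -78 mm, 52 mm across inside, 58 outside, top 44 mm above the bench, open to the floor; middle cell, centre x = -15, 56 long (x) by 78 mm wide; long end cell, centre x = +62.5, 93 long by 78 mm wide.
- red_carrier: red tray, fixed, 130 (x) by 84 mm (y). Floor 4 mm thick; rims and ribs 3 mm thick, tops 10 mm above the bench. Origin: centre of underside. On its centre line y = 0: round tube cup at x = -31 mm, 52 mm across inside, 58 outside, top 44 mm above the bench, open to the floor; one cell, centre x = +33, 58 long (x) by 78 mm wide.
- tube_green_center (a point): 50 mL conical sample tube, yellow screw cap with a green disc on top; 118 mm high, body 29 mm across, flat skirt foot 30 mm, cap 36 mm across, from 96 to 118 mm above the foot. Stands upright in the rack, foot 5 mm above the bench. Point: on its axis half-way up, 59 mm above the foot, 48 mm below the cap's middle; z up along the tube. About 25 g. Spare: stays in the rack, not to be moved.
- rack: clear acrylic tube rack, fixed, 66 mm (x) by 190 mm (y), 75 mm high: base plate 5 mm, top plate with three 34 mm holes in a row along y, 60 mm apart, holding the three tubes in any order. Origin: centre of its underside. A tube lifted 75 mm is clear of the rack, lifted 125 mm also clear of its neighbours' caps.
- mixer: chrome vortex mixer with a black speed knob on its sloping front and a black rubber cup on top, fixed: 155 mm (x) by 125 mm (y), 162 mm high. Only stands near by; not used. Origin: centre of its underside.
Things that resemble listed ones, but are neither listed nor needed, are in the scene too. Leave any purple look-alike of the part that bears boat_center alone.

How it is judged:
At the end, for the whole second after the job is handed in: Each part stands upright (0.1 rad), at rest, on the floor of its own place (height 4 mm): both tubes within 11.5 mm of their cup's centre; along/across the tray, weight within 14.5/26 mm, boat 16/20, bottle 12/22 of their cell's centre. Green-disc tube upright in the rack, moved under 12 mm (x of tube_blue_center in the frame of blue_carrier between -0.0895 and -0.0665 m and y of tube_blue_center in the frame of blue_carrier between -0.0115 and 0.0115 m and z of tube_blue_center in the frame of blue_carrier between 0.059 and 0.067 m and angle between each of tube_blue_center, weight_center, boat_center, tube_red_center, bottle_center, tube_green_center's own z axis and vertical below 0.1 rad and linear speed of each of tube_blue, weight, boat, tube_red, bottle, tube_green below 0.03 m/s and x of weight_center in the frame of blue_carrier between -0.0295 and -0.0005 m and y of weight_center in the frame of blue_carrier between -0.026 and 0.026 m and z of weight_center in the frame of blue_carrier between 0.029 and 0.037 m and x of boat_center in the frame of blue_carrier between 0.0465 and 0.0785 m and y of boat_center in the frame of blue_carrier between -0.02 and 0.02 m and z of boat_center in the frame of blue_carrier between 0.0125 and 0.0205 m and x of tube_red_center in the frame of red_carrier between -0.0425 and -0.0195 m and y of tube_red_center in the frame of red_carrier between -0.0115 and 0.0115 m and z of tube_red_center in the frame of red_carrier between 0.059 and 0.067 m and x of bottle_center in the frame of red_carrier between 0.021 and 0.045 m and y of bottle_center in the frame of red_carrier between -0.022 and 0.022 m and z of bottle_center in the frame of red_carrier between 0.035 and 0.043 m and distance of tube_green_center from where it was at the start of the episode below 0.012 m); the robot touches nothing.
It fails at once if a kit part is dropped (falls freely more than about 25 mm) ((contact force between tube_blue and anything else below 0.02 N and linear speed of tube_blue above 0.7 m/s) or (contact force between weight and anything else below 0.02 N and linear speed of weight above 0.7 m/s) or (contact force between boat and anything else below 0.02 N and linear speed of boat above 0.7 m/s) or (contact force between tube_red and anything else below 0.02 N and linear speed of tube_red above 0.7 m/s) or (contact force between bottle and anything else below 0.02 N and linear speed of bottle above 0.7 m/s)).
It fails at once if the green-disc tube is lifted or pushed out of its place (more than 25 mm) (distance of tube_green_center from where it was at the start of the episode above 0.025 m).
It also fails if it takes over 122 s, if anything falls off the work surface, if the arm or the gripper's body presses on something with over 40 N, if the wrist force passes 120 N, or if a joint passes its speed limit or range.

## Working session

There is one attempt and no reset: what is moved stays moved. The work goes in short steps, Python scripts to look and compute and a tool call to move; the robot and the scene stay as the last step left them, time stands still between calls to the robot, and variables do not carry over. Pictures are saved under pics/ and viewed, about 12 in all and at most 16, crops included, and the job is handed in when it is done.

Besides the shell and the picture viewer there is one more tool, called after "Emit:" as a command line: name --argument value ..., lists and objects as JSON in quotes. jog_arm: Moves the arm, as the interface text tells. Its arguments: {"type":"object","properties":{"motion":{"type":"array"},"fingers":{"type":"number"},"grip_force":{"type":"number"}},"required":["motion"]}

```bash
mkdir -p pics; ls; cat > h.py <<'E'
import numpy as np, cv2
from workcell import bot, viewer
def cam(n):
    i=viewer.camera_info(n); p,d=viewer.read_camera(n)
    f=200/np.tan(np.radians(i["vertical_fov"]/2))
    return p,d,dict(f=f,cx=i["cx"],cy=i["cy"],R=np.array(i["R"]),t=np.array(i["t"]))
def save(p,n): cv2.imwrite("pics/"+n,cv2.cvtColor(p,cv2.COLOR_RGB2BGR))
def ray(i,u,v,z):
    C=-i["R"].T@i["t"]; d=i["R"].T@np.array([(u-i["cx"])/i["f"],(v-i["cy"])/i["f"],1.0])
    return C+d*(z-C[2])/d[2]
def cloud(i,d):
    v,u=np.mgrid[:400,:640]
    P=np.stack([(u-i["cx"])/i["f"]*d,(v-i["cy"])/i["f"]*d,d],-1)-i["t"]
    return P@i["R"]
def pix(i,X):
    c=i["R"]@np.array(X)+i["t"]; return c[:2]/c[2]*i["f"]+[i["cx"],i["cy"]]
E
python3 - <<'E'
from h import *
for n in("top","scene"):
    p,d,i=cam(n); save(p,n+"0.png"); np.savez(n+"0.npz",p=p,d=d,**i); print(n,i)
print(bot.read_state())
E
```

```text
pics
top {'f': np.float64(364.10334189024553), 'cx': 317.50056762633153, 'cy': 208.44292324450953, 'R': array([[ 0.02924923, -0.99957049, -0.00181904],
       [-0.99558578, -0.02897017, -0.08927306],
       [ 0.08918202,  0.00442218, -0.99600553]]), 't': array([0.11382969, 0.48491508, 1.02481794])}
scene {'f': np.float64(361.8106333122218), 'cx': 317.05935257525664, 'cy': 200.1692797521605, 'R': array([[-6.02785454e-01,  7.97902988e-01,  7.20426359e-04],
       [ 5.54785299e-01,  4.19767844e-01, -7.18337128e-01],
       [-5.73465752e-01, -4.32603489e-01, -6.95694798e-01]]), 't': array([ 0.20877525, -0.2742401 ,  1.300161  ])}
{'time': 0.1, 'q': array([-1.22691519e+00,  2.64706676e-01,  1.60524840e+00, -1.98040338e-05,
        1.27370585e+00, -3.69311999e-02]), 'joint_vel': array([ 0.00055873, -0.00261502, -0.00397587, -0.0011234 ,  0.0005703 ,
        0.00061055]), 'joint_torque': array([ 9.36704200e-04, -5.16704750e+01, -3.68590271e+01, -1.04746735e-05,
        6.31075280e-03,  6.57265335e-07]), 'tool_pos': array([ 0.25060136, -0.62595522,  0.19296124]), 'tcp_rot': array([-3.08281010e+00, -5.94193395e-01,  5.25704901e-04]), 'wrist_force': array([-0.74094498, -0.3169629 , -0.52763551]), 'torque': array([-0.00814248,  0.02634418, -0.00669115]), 'width': 1.0009823592985214}
```

View pics/top0.png

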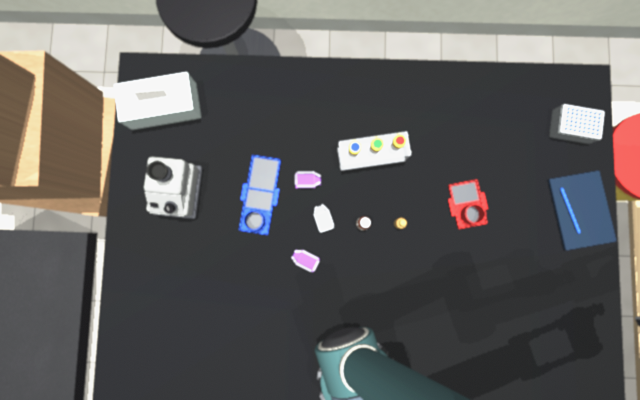

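View pics/scene0.png

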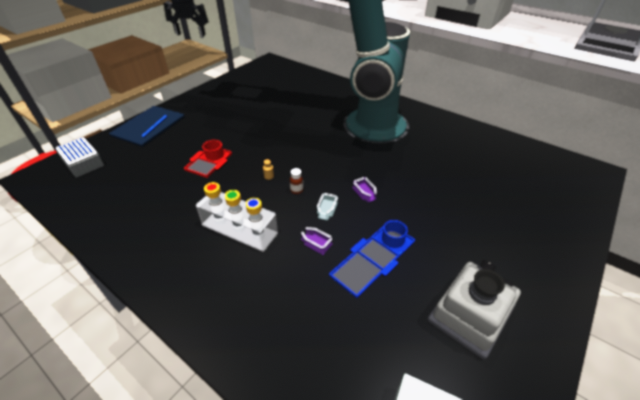

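```bash
python3 - <<'E'
from h import *
def L(n):
    z=np.load(n+"0.npz"); return z["p"],z["d"],{k:z[k] for k in("f","cx","cy","R","t")}
p,d,i=L("top"); hsv=cv2.cvtColor(p,cv2.COLOR_RGB2HSV)
def blob(m,roi):
    u0,v0,u1,v1=roi; mm=np.zeros_like(m); mm[v0:v1,u0:u1]=m[v0:v1,u0:u1]; return mm
H,S,V=cv2.split(hsv)
def cen(m): v,u=np.nonzero(m); return u.mean(),v.mean(),len(u)
def rep(name,m,z):
    u,v,n=cen(m); print(name,round(u,1),round(v,1),n,ray(i,u,v,z).round(4))
col=(S>120)&(V>90)
rep("blue disc",blob(col&(abs(H.astype(int)-112)<15),(345,135,366,158)),.123)
rep("green disc",blob(col&(abs(H.astype(int)-60)<20),(366,135,388,158)),.123)
rep("red disc",blob(col&((H<8)|(H>170)),(390,130,410,152)),.123)
for n,roi in(("blue cap",(345,135,366,158)),("green cap",(366,135,388,158)),("red cap",(390,130,410,152))):
    rep(n,blob((S>120)&(V>90),roi),.118)
rep("weight",blob((V>60)&(S>60),(390,212,412,235)),.05)
rep("bottlecap",blob((V>150)&(S<60),(354,212,374,235)),.07)
def rect(m,z,name):
    v,u=np.nonzero(m); W=np.array([ray(i,a,b,z)[:2] for a,b in zip(u,v)]).astype(np.float32)
    r=cv2.minAreaRect(W); print(name,np.round(r[0],4),np.round(r[1],4),round(r[2],1)); print(cv2.boxPoints(r).round(3).tolist())
rect(blob((H>105)&(H<130)&(S>120)&(V>60),(230,145,292,245)),.01,"bluecar")
rect(blob(((H<8)|(H>170))&(S>120)&(V>60),(440,170,500,240)),.01,"redcar")
gr=(S<60)&(V>80)
for n,roi in(("bcell",(230,145,292,245)),("rcell",(440,170,500,240))):
    c,l,st,ce=cv2.connectedComponentsWithStats(blob(gr,roi).astype(np.uint8))
    for k in range(1,c):
        if st[k,4]>60: rect(l==k,.004,n+str(st[k,4]))
rect(blob((V>110)&(S<90),(311,200,336,236)),.02,"boat")
P=cloud(i,d)
for n,(u,v) in dict(bd=(355,148),gd=(377,145),rd=(400,141),w=(401,223),bt=(364,223),mixer=(160,172)).items(): print(n,P[v,u].round(3))
big=lambda a,b,c,e:cv2.resize(p[b:e,a:c],None,fx=5,fy=5,interpolation=cv2.INTER_CUBIC)
A=big(235,145,345,275);B=cv2.resize(p[125:245,335:495],(800,600),interpolation=cv2.INTER_CUBIC)
save(cv2.resize(A,(508,600)),"cA.png");save(B,"cB.png")
E
```

```text
blue disc 354.7 146.5 34 [0.639  0.0343 0.123 ]
green disc 377.4 143.0 25 [ 0.65   -0.0254  0.123 ]
red disc 399.8 140.0 38 [ 0.6598 -0.0842  0.123 ]
blue cap 354.2 148.0 45 [0.6361 0.0349 0.118 ]
green cap 376.2 144.7 36 [ 0.6468 -0.023   0.118 ]
red cap 398.7 141.1 88 [ 0.6583 -0.0825  0.118 ]
weight 400.2 222.9 136 [ 0.445  -0.1037  0.05  ]
bottlecap 364.7 222.1 107 [ 0.4433 -0.0022  0.07  ]
bluecar [0.5194 0.2986] [0.1127 0.2296] 82.7
[[0.39800000190734863, 0.25699999928474426], [0.6259999871253967, 0.2280000001192093], [0.6399999856948853, 0.3400000035762787], [0.4129999876022339, 0.36899998784065247]]
redcar [ 0.5092 -0.3082] [0.1359 0.1129] 12.4
[[0.4309999942779541, -0.2680000066757202], [0.45500001311302185, -0.3779999911785126], [0.5879999995231628, -0.3490000069141388], [0.5640000104904175, -0.23800000548362732]]
bcell683 [0.582  0.2905] [0.0695 0.0867] 82.1
[[0.5339999794960022, 0.2619999945163727], [0.6200000047683716, 0.25], [0.6299999952316284, 0.3190000057220459], [0.5440000295639038, 0.3310000002384186]]
bcell398 [0.5049 0.3007] [0.0694 0.0493] 82.2
[[0.4760000109672
[... 487 characters left out ...]
, -0.3400000035762787], [0.5740000009536743, -0.32899999618530273], [0.5590000152587891, -0.2630000114440918]]
rcell130 [ 0.4808 -0.3241] [0.0346 0.0372] 64.6
[[0.4569999873638153, -0.3319999873638153], [0.49000000953674316, -0.3479999899864197], [0.5049999952316284, -0.3160000145435333], [0.47099998593330383, -0.3009999990463257]]
boat [0.4553 0.1121] [0.0782 0.05  ] 20.1
[[0.4099999964237213, 0.12200000137090683], [0.4269999861717224, 0.07500000298023224], [0.5009999871253967, 0.10199999809265137], [0.4830000102519989, 0.14900000393390656]]
bd [0.635 0.033 0.123]
gd [ 0.645 -0.024  0.123]
rd [ 0.658 -0.085  0.121]
w [ 0.445 -0.105  0.054]
bt [ 0.441 -0.001  0.068]
mixer [0.552 0.532 0.147]
```

View pics/cA.png

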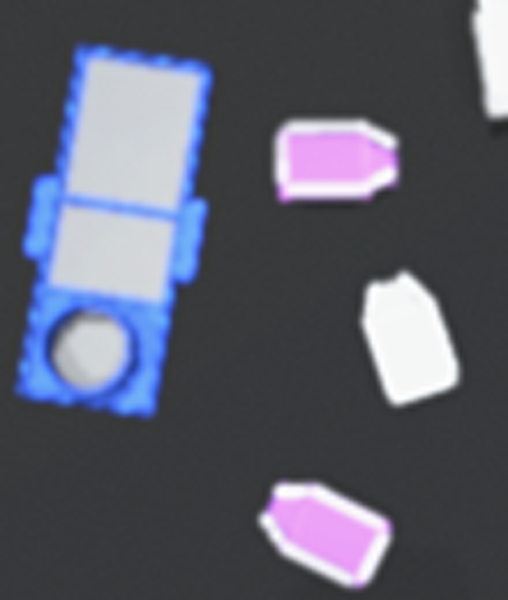

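View pics/cB.png

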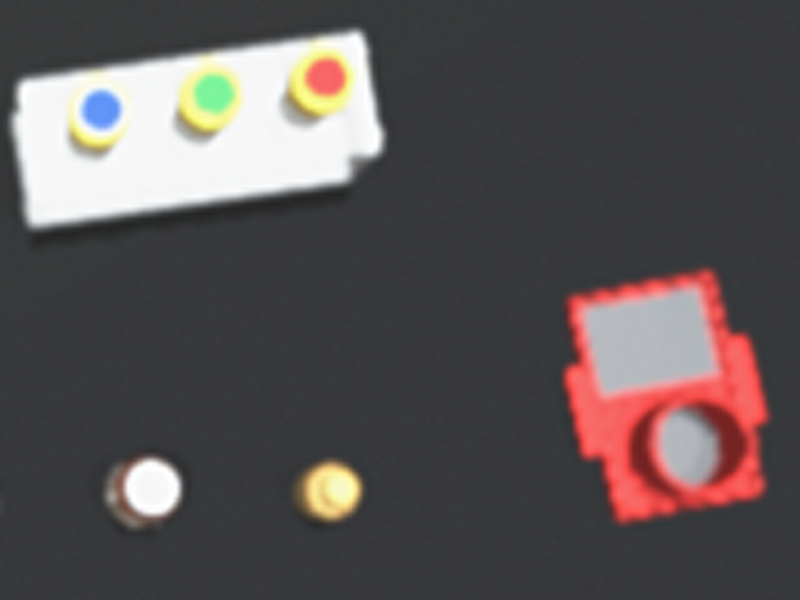

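Candidates in the top view:
- **Boat:** clear glass boat at (323,218). The look-alikes are the purple boats at (307,180) and (305,260).
- **Bottle:** (364,222).
- **Weight:** (400,223).
- **Tubes:** blue (355,147), green (377,143), red (400,140).
- **Carriers:** blue (260,195) and red (470,205).

The crops confirm these choices, and the tube and cell spacings match the description. I'll start with the bottle.

Emit:
jog_arm --motion '[{"dx":0.5,"dy":1.7,"turn":-0.0137},{"dx":0.9,"dy":3,"turn":-0.0137},{"dx":1.15,"dy":3.75,"turn":-0.0137},{"dx":1.15,"dy":3.75,"turn":-0.0137},{"dx":1.15,"dy":3.75,"turn":-0.0137},{"dx":1.15,"dy":3.75,"turn":-0.0137},{"dx":1.15,"dy":3.75,"turn":-0.0137},{"dx":1.15,"dy":3.75,"turn":-0.0137},{"dx":1.15,"dy":3.75,"turn":-0.0137},{"dx":1.15,"dy":3.75,"turn":-0.0137},{"dx":1.15,"dy":3.75,"turn":-0.0137},{"dx":1.15,"dy":3.75,"turn":-0.0137}]' --fingers 6 --grip_force 30

```text
validation failed for argument at $.mo...
```

Emit:
jog_arm --motion '[{"dx":1.15,"dy":3.75},{"dx":1.15,"dy":3.75},{"dx":1.15,"dy":3.75},{"dx":1.15,"dy":3.75},{"dx":1.15,"dy":3.6},{"dx":0.5,"dy":1.5},{"dx":0,"dy":0}]'

```text
validation failed for argument at $.mo...
```

```bash
python3 - <<'E'
from h import *
s=bot.read_state(); print(s["tool_pos"],s["tcp_rot"],s["wrist_force"],s["q"])
p,d,i=cam("wrist"); save(p,"w1.png"); P=cloud(i,d)
hsv=cv2.cvtColor(p,cv2.COLOR_RGB2HSV)
m=(abs(P[...,2]-.07)<.006)&(abs(P[...,0]-.442)<.04)&(abs(P[...,1]+.002)<.04)&(d>0)
print(m.sum(),P[m].min(0),P[m].max(0)); print(pix(i,[.4425,-.002,.07]))
E
```

```text
[ 0.25060136 -0.62595522  0.19296124] [-3.08281010e+00 -5.94193395e-01  5.25704901e-04] [-0.74094498 -0.3169629  -0.52763551] [-1.22691519e+00  2.64706676e-01  1.60524840e+00 -1.98040338e-05
  1.27370585e+00 -3.69311999e-02]Traceback (most recent call last):
  File "<stdin>", line 6, in <module>
    return umr_minimum(a, axis, None, out, keepdims, initial, where)
ValueError: zero-size array to reduction operation minimum which has no identity
```

View pics/w1.png

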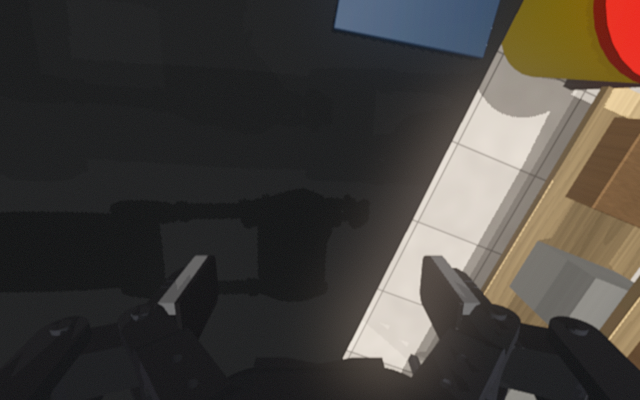

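The wrist view shows only empty bench and the red look-alike's surroundings, because the call was refused and the arm stayed put. I'll send rows with all four keys.

Emit:
jog_arm --motion '[{"dx":0.5,"dy":1.7,"dz":0.0,"turn":-0.0137},{"dx":0.9,"dy":3.0,"dz":0.0,"turn":-0.0137}]' --fingers 6 --grip_force 30

```text
time: 0.32
tool_pos: [0.2639, -0.5811, 0.1933]
tcp_rot: [3.093, 0.548, -0.001]
wrist_force: [1.4, -0.1, 0.5]
width: 0.747
```

Emit:
jog_arm --motion '[{"dx":1.15,"dy":3.75,"dz":0,"turn":-0.0114},{"dx":1.15,"dy":3.75,"dz":0,"turn":-0.0114},{"dx":1.15,"dy":3.75,"dz":0,"turn":-0.0114},{"dx":1.15,"dy":3.75,"dz":0,"turn":-0.0114},{"dx":1.15,"dy":3.75,"dz":0,"turn":-0.0114},{"dx":1.15,"dy":3.75,"dz":0,"turn":-0.0114},{"dx":1.15,"dy":3.75,"dz":0,"turn":-0.0114},{"dx":1.15,"dy":3.75,"dz":0,"turn":-0.0114},{"dx":1.15,"dy":3.75,"dz":0,"turn":-0.0114},{"dx":1.15,"dy":3.75,"dz":0,"turn":-0.0114},{"dx":1.15,"dy":3.75,"dz":0,"turn":-0.0114},{"dx":1.15,"dy":3.75,"dz":0,"turn":-0.0114}]'

```text
time: 1.32
tool_pos: [0.4027, -0.1278, 0.1941]
tcp_rot: [3.123, 0.338, 0.001]
wrist_force: [1.7, -0.7, -0.5]
width: 0.698
```

Emit:
jog_arm --motion '[{"dx":1.2,"dy":3.8,"dz":0,"turn":0},{"dx":1.2,"dy":3.8,"dz":0,"turn":0},{"dx":1.0,"dy":3.5,"dz":0,"turn":0},{"dx":0.5,"dy":1.6,"dz":0,"turn":0},{"dx":0,"dy":0,"dz":0,"turn":0}]'

```text
time: 1.73
tool_pos: [0.4423, 0.0006, 0.1941]
tcp_rot: [-3.121, -0.347, -0.0]
wrist_force: [0.1, -0.5, -0.1]
width: 0.705
```

```bash
python3 - <<'E'
from h import *
s=bot.read_state(); print(s["tool_pos"],s["tcp_rot"],s["wrist_force"],s["q"])
p,d,i=cam("wrist"); save(p,"w2.png"); P=cloud(i,d)
print(pix(i,[.4425,-.002,.07]),-i["R"].T@i["t"])
np.savez("w2.npz",p=p,d=d,**i)
m=(abs(P[...,2]-.07)<.006)&(abs(P[...,0]-.442)<.04)&(abs(P[...,1]+.002)<.04)&(d>0)
print(m.sum()); print(P[m].min(0),P[m].max(0)) if m.any() else 0
E
```

```text
[0.44231178 0.00055874 0.19405008] [-3.12113569e+00 -3.46612157e-01 -3.62433907e-04] [ 0.07851276 -0.48972016 -0.14353073] [-5.61860983e-02 -1.89930396e-01  2.07385696e+00  1.35638299e-03
  1.25764953e+00  1.29299234e+00]
[320.96428503 180.61809028] [0.51019735 0.01505678 0.3732275 ]
620
[ 0.42968449 -0.01620545  0.06402024] [0.45488884 0.00883807 0.07172503]
```

View pics/w2.png

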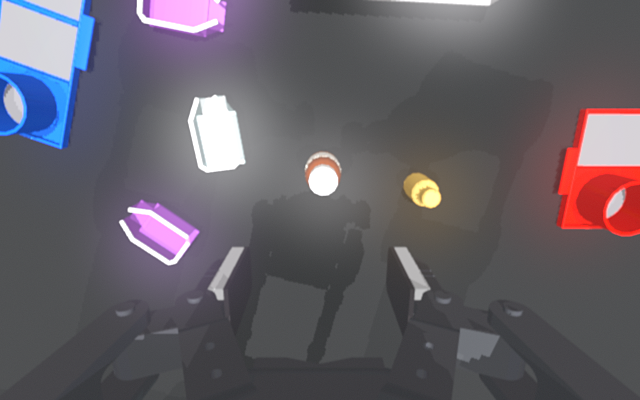

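The view shows the bottle cap at (322,180), the weight at (423,190), the clear boat at (217,133) and the purple boats at (160,232) and (185,15). Going down on the bottle.

Emit:
jog_arm --motion '[{"dx":0,"dy":-0.4,"dz":-1.5,"turn":0},{"dx":0,"dy":0,"dz":-3.5,"turn":0},{"dx":0,"dy":0,"dz":-3.5,"turn":0},{"dx":0,"dy":0,"dz":-3.5,"turn":0},{"dx":0,"dy":0,"dz":-3.0,"turn":0},{"dx":0,"dy":0,"dz":-2.2,"turn":0},{"dx":0,"dy":0,"dz":-1.0,"turn":0},{"dx":0,"dy":0,"dz":0,"turn":0}]'

```text
time: 2.45
tool_pos: [0.4387, -0.0076, 0.0096]
tcp_rot: [-3.123, -0.337, 0.01]
wrist_force: [-0.3, 0.0, -0.0]
width: 0.7
```

Emit:
jog_arm --motion '[{"dx":0,"dy":0,"dz":0,"turn":0},{"dx":0,"dy":0,"dz":0,"turn":0},{"dx":0,"dy":0,"dz":0,"turn":0},{"dx":0,"dy":0,"dz":0,"turn":0},{"dx":0,"dy":0,"dz":0,"turn":0},{"dx":0,"dy":0,"dz":0,"turn":0},{"dx":0,"dy":0,"dz":0,"turn":0},{"dx":0,"dy":0,"dz":0,"turn":0}]' --fingers 2

```text
time: 3.12
tool_pos: [0.4441, -0.0066, 0.0143]
tcp_rot: [3.122, 0.34, 0.007]
wrist_force: [-0.8, 1.4, 6.3]
width: 0.288
```

```bash
python3 - <<'E'
from h import *
z=np.load("w2.npz"); p,d=z["p"],z["d"]; i={k:z[k] for k in("f","cx","cy","R","t")}; P=cloud(i,d)
hsv=cv2.cvtColor(p,cv2.COLOR_RGB2HSV)
X,Y,Z=P[...,0],P[...,1],P[...,2]
m=(abs(Z-.057)<.005)&(abs(X-.445)<.03)&(abs(Y+.104)<.03)&(d>0)
print("knob",m.sum(),P[m].min(0).round(4),P[m].max(0).round(4))
m=(hsv[...,2]>150)&(hsv[...,1]<60); mm=np.zeros(m.shape,bool); mm[85:180,180:255]=m[85:180,180:255]
v,u=np.nonzero(mm)
for zz in (.0,.025):
  W=np.array([ray(i,a,b,zz)[:2] for a,b in zip(u,v)]).astype(np.float32); r=cv2.minAreaRect(W); print("boat",zz,r,cv2.boxPoints(r).round(3).tolist())
print("boat z",np.percentile(Z[mm&(d>0)],[5,50,95]))
for hh,n,xr,yr in((112,"blue",(.3,.7),(.2,.45)),(0,"red",(.3,.7),(-.5,-.2))):
  c=((abs(hsv[...,0].astype(int)-hh)<12)|(hsv[...,0]>180-8)*(hh==0))&(hsv[...,1]>120)
  m=c&(abs(Z-.044)<.004)&(X>xr[0])&(X<xr[1])&(Y>yr[0])&(Y<yr[1])
  print(n,"cup rim",m.sum(),P[m].min(0).round(3),P[m].max(0).round(3)) if m.any() else 0
crop=cv2.resize(p[80:190,170:270],(600,600)); 
E
```

```text
knob 289 [ 0.4364 -0.1185  0.052 ] [ 0.4543 -0.1001  0.0598]
boat 0.0 ((0.45204538106918335, 0.1160416454076767), (0.08091649413108826, 0.054442599415779114), 19.835765838623047) [[0.4050000011920929, 0.12800000607967377], [0.4230000078678131, 0.07699999958276749], [0.49900001287460327, 0.10400000214576721], [0.48100000619888306, 0.1550000011920929]]
boat 0.025 ((0.45594051480293274, 0.10927735269069672), (0.07549645751714706, 0.05079587921500206), 19.835779190063477) [[0.41200000047683716, 0.11999999731779099], [0.42899999022483826, 0.0729999989271164], [0.5, 0.09799999743700027], [0.4830000102519989, 0.1459999978542328]]
boat z [-0.00030397  0.00332934  0.02517713]
blue cup rim 390 [0.413 0.278 0.04 ] [0.47  0.305 0.046]
red cup rim 420 [ 0.448 -0.335  0.04 ] [ 0.505 -0.286  0.045]
```

```bash
python3 - <<'E'
from h import *
s=bot.read_state(); print(s["tool_pos"],s["tcp_rot"],s["wrist_force"],s["width"])
p,d,i=cam("wrist"); save(np.hstack([p[150:400,120:520]]),"w3.png")
print(pix(i,[.4423,-.0035,.07]))
E
```

```text
[ 0.44411451 -0.00662043  0.01428081] [3.12243424 0.34006594 0.00661489] [-0.77469253  1.43201113  6.31047468] 0.2875663750763077
[308.87073459 282.21073813]
```

View pics/w3.png

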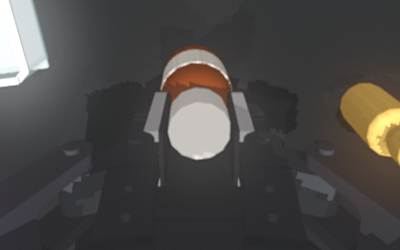

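Emit:
jog_arm --motion '[{"dx":0,"dy":0,"dz":0,"turn":0},{"dx":0,"dy":0,"dz":0,"turn":0},{"dx":0,"dy":0,"dz":0,"turn":0},{"dx":0,"dy":0,"dz":0,"turn":0}]'

```text
time: 3.5
tool_pos: [0.4441, -0.0066, 0.0143]
tcp_rot: [3.122, 0.34, 0.007]
wrist_force: [-0.6, 1.2, 7.2]
width: 0.291
```

Emit:
jog_arm --motion '[{"dx":0,"dy":0,"dz":0.5,"turn":0},{"dx":0,"dy":0,"dz":0.5,"turn":0},{"dx":0,"dy":0,"dz":0.5,"turn":0},{"dx":0,"dy":0,"dz":0,"turn":0}]'

```text
time: 3.83
tool_pos: [0.4429, -0.0067, 0.0285]
tcp_rot: [3.123, 0.34, 0.003]
wrist_force: [0.5, -0.3, -1.0]
width: 0.292
```

```bash
python3 - <<'E'
from h import *
s=bot.read_state(); print(s["tool_pos"],s["tcp_rot"],s["wrist_force"],s["width"])
p,d,i=cam("scene"); save(cv2.resize(p[140:260,220:380],(800,600),interpolation=cv2.INTER_CUBIC),"s2.png")
E
```

```text
[ 0.44285355 -0.00674992  0.02848871] [3.12264051 0.33976157 0.00342409] [ 0.48315903 -0.28086877 -1.01476738] 0.29188927100263373
```

View pics/s2.png

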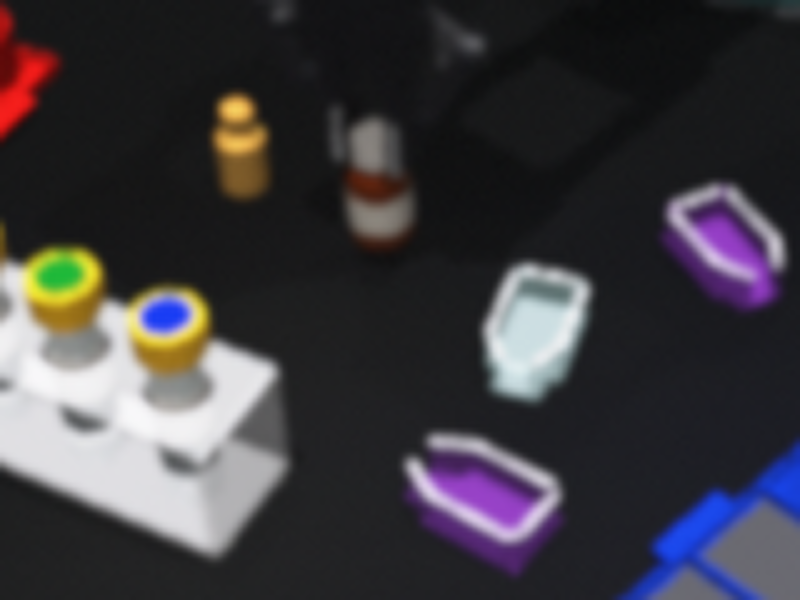

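The crop shows the bottle between the pads, and the fingers seem to hold it at the cap or neck (width reads about 25 mm, cap is 26 mm). I'll lift further and measure the bottle's height in the grip.

Emit:
jog_arm --motion '[{"dx":0,"dy":0,"dz":0.8,"turn":0},{"dx":0,"dy":0,"dz":1.5,"turn":0},{"dx":0,"dy":0,"dz":2.0,"turn":0},{"dx":0,"dy":0,"dz":1.0,"turn":0},{"dx":0,"dy":0,"dz":0,"turn":0},{"dx":0,"dy":0,"dz":0,"turn":0}]'

```text
time: 4.38
tool_pos: [0.4425, -0.0067, 0.0807]
tcp_rot: [3.123, 0.34, 0.003]
wrist_force: [-0.7, 0.3, -1.0]
width: 0.286
```

```bash
python3 - <<'E'
from h import *
s=bot.read_state(); print(s["tool_pos"],s["tcp_rot"],s["wrist_force"],s["width"])
p,d,i=cam("wrist"); P=cloud(i,d); x,y,z=s["tool_pos"]
near=(abs(P[...,0]-x)<.05)&(abs(P[...,1]-y)<.03)&(d>0)
hsv=cv2.cvtColor(p,cv2.COLOR_RGB2HSV)
br=near&(hsv[...,1]>110)&(hsv[...,0]<20); print("brown z",br.sum(),np.percentile(P[br],[2,50,98],axis=0).round(4).tolist())
wh=near&(hsv[...,1]<40)&(hsv[...,2]>120)&(P[...,2]>z); print("white",wh.sum(),np.percentile(P[wh],[2,50,98],axis=0).round(4).tolist())
a=cv2.resize(p[200:360,220:420],(500,400)); q,_,_=cam("scene"); b=cv2.resize(q[130:210,250:350],(300,240)); 
c=np.zeros((400,800,3),np.uint8); c[:,:500]=a; c[:240,500:]=b; save(c,"c3.png")
E
```

```text
[ 0.44247724 -0.00672112  0.0807346 ] [3.12284919e+00 3.39513676e-01 2.63172609e-03] [-0.65749243  0.2565876  -0.99784245] 0.28554840481729615
brown z 1566 [[0.4451, -0.0184, 0.0683], [0.4547, -0.0028, 0.112], [0.4591, 0.0097, 0.1178]]
white 5481 [[0.4316, -0.0227, 0.0843], [0.4487, -0.0059, 0.1359], [0.4591, 0.0125, 0.1547]]
```

View pics/c3.png

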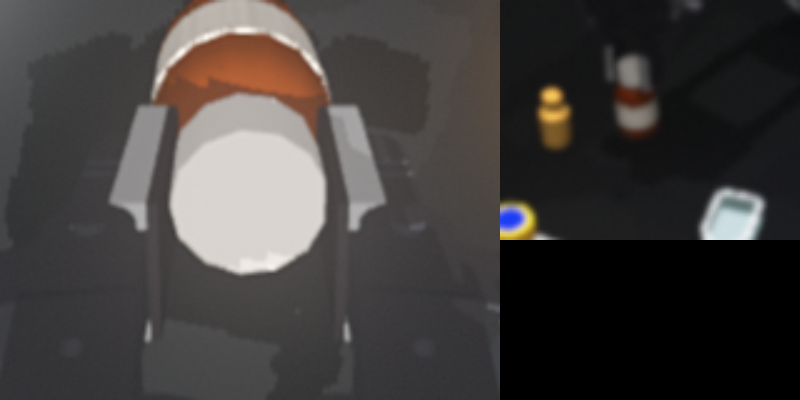

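Emit:
jog_arm --motion '[{"dx":0.3,"dy":-0.9,"dz":1.0,"turn":0},{"dx":0.7,"dy":-2.0,"dz":1.0,"turn":0},{"dx":1.0,"dy":-3.1,"dz":0.5,"turn":0},{"dx":1.1,"dy":-3.2,"dz":0,"turn":0},{"dx":1.1,"dy":-3.2,"dz":0,"turn":0},{"dx":1.1,"dy":-3.2,"dz":0,"turn":0},{"dx":1.1,"dy":-3.2,"dz":0,"turn":0},{"dx":1.1,"dy":-3.2,"dz":0,"turn":0},{"dx":1.1,"dy":-3.2,"dz":0,"turn":0},{"dx":0.8,"dy":-2.6,"dz":0,"turn":0},{"dx":0.5,"dy":-1.65,"dz":0,"turn":0},{"dx":0,"dy":0,"dz":0,"turn":0}]'

```text
time: 5.48
tool_pos: [0.5414, -0.3056, 0.1048]
tcp_rot: [3.122, 0.335, -0.0]
wrist_force: [0.8, 0.3, -1.0]
width: 0.288
```

```bash
python3 - <<'E'
from h import *
s=bot.read_state(); print(s["tool_pos"],s["tcp_rot"],s["wrist_force"],s["width"])
p,d,i=cam("wrist"); P=cloud(i,d); save(p,"w5.png")
hsv=cv2.cvtColor(p,cv2.COLOR_RGB2HSV)
m=(abs(P[...,2]-.05)<.1)&((hsv[...,0]<8)|(hsv[...,0]>172))&(hsv[...,1]>150)&(d>0)
r=m&(abs(P[...,2]-.044)<.003)
Q=P[r][:,:2].astype(np.float32); print(len(Q),cv2.minEnclosingCircle(Q),Q.min(0),Q.max(0))
E
```

```text
[ 0.54136131 -0.3055962   0.10476054] [ 3.12209393e+00  3.35113502e-01 -1.22028008e-04] [ 0.83243011  0.26327062 -0.97900343] 0.2877570425493276
79 ((0.45291221141815186, -0.3143799304962158), 0.013070717453956604) [ 0.44857424 -0.32712528] [ 0.45577097 -0.3016346 ]
```

View pics/w5.png

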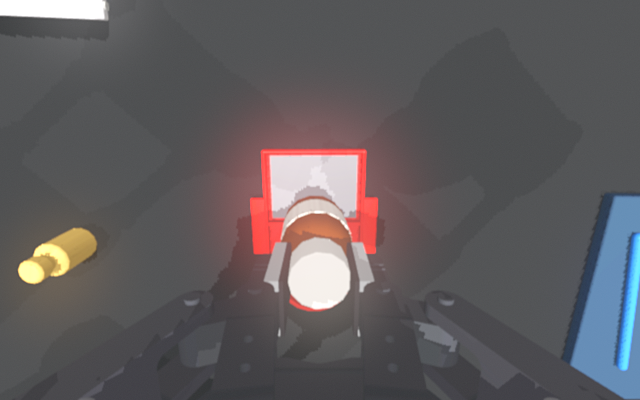

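The picture shows the bottle (318,275) lined up with the red cell (315,185) and hanging upright. Lowering it now.

Emit:
jog_arm --motion '[{"dx":0,"dy":0.3,"dz":-1.0,"turn":0},{"dx":0,"dy":0,"dz":-2.0,"turn":0},{"dx":0,"dy":0,"dz":-2.0,"turn":0},{"dx":0,"dy":0,"dz":-1.7,"turn":0},{"dx":0,"dy":0,"dz":-1.0,"turn":0},{"dx":0,"dy":0,"dz":-0.5,"turn":0},{"dx":0,"dy":0,"dz":0,"turn":0},{"dx":0,"dy":0,"dz":0,"turn":0}]'

```text
time: 6.2
tool_pos: [0.541, -0.2977, 0.0234]
tcp_rot: [-3.123, -0.341, -0.0]
wrist_force: [-0.1, -0.1, -1.0]
width: 0.291
```

Emit:
jog_arm --motion '[{"dx":0,"dy":0,"dz":-0.1,"turn":0},{"dx":0,"dy":0,"dz":-0.1,"turn":0},{"dx":0,"dy":0,"dz":0,"turn":0},{"dx":0,"dy":0,"dz":0,"turn":0}]'

```text
time: 6.53
tool_pos: [0.5413, -0.2985, 0.0219]
tcp_rot: [3.123, 0.339, 0.001]
wrist_force: [-0.5, -0.7, -0.9]
width: 0.289
```

Emit:
jog_arm --motion '[{"dx":0,"dy":-0.2,"dz":-0.1,"turn":0},{"dx":0,"dy":0,"dz":-0.1,"turn":0},{"dx":0,"dy":0,"dz":0,"turn":0},{"dx":0,"dy":0,"dz":0,"turn":0}]'

```text
time: 6.87
tool_pos: [0.5407, -0.3002, 0.019]
tcp_rot: [-3.123, -0.339, 0.0]
wrist_force: [-0.4, -0.2, -1.6]
width: 0.287
```

Emit:
jog_arm --motion '[{"dx":0,"dy":0,"dz":-0.1,"turn":0},{"dx":0,"dy":0,"dz":0,"turn":0},{"dx":0,"dy":0,"dz":0,"turn":0}]'

```text
time: 7.12
tool_pos: [0.5411, -0.3002, 0.0185]
tcp_rot: [3.123, 0.34, 0.0]
wrist_force: [-0.7, 0.3, 2.3]
width: 0.288
```

Emit:
jog_arm --motion '[{"dx":0,"dy":0,"dz":0,"turn":0},{"dx":0,"dy":0,"dz":0,"turn":0},{"dx":0,"dy":0,"dz":0,"turn":0},{"dx":0,"dy":0,"dz":0,"turn":0},{"dx":0,"dy":0,"dz":0,"turn":0}]' --fingers 4.4

```text
time: 7.53
tool_pos: [0.5408, -0.3001, 0.0181]
tcp_rot: [-3.123, -0.34, 0.0]
wrist_force: [-0.6, 1.2, -0.1]
width: 0.518
```

Emit:
jog_arm --motion '[{"dx":0,"dy":0,"dz":0.5,"turn":0},{"dx":0,"dy":0,"dz":1.5,"turn":0},{"dx":0,"dy":0,"dz":3.0,"turn":0},{"dx":0,"dy":0,"dz":3.5,"turn":0},{"dx":0,"dy":0,"dz":3.5,"turn":0},{"dx":0,"dy":0,"dz":3.5,"turn":0},{"dx":0,"dy":0,"dz":1.5,"turn":0}]'

```text
time: 8.12
tool_pos: [0.5434, -0.3017, 0.1949]
tcp_rot: [3.118, 0.339, 0.011]
wrist_force: [1.0, -0.9, 0.8]
width: 0.517
```

```bash
cat >> h.py <<'E'
def top_of(P,d,x,y,z,r=.03,t=.005):
    m=(abs(P[...,2]-z)<t)&(abs(P[...,0]-x)<r)&(abs(P[...,1]-y)<r)&(d>0)
    if not m.any(): return "none"
    lo,hi=np.percentile(P[m],[1,99],axis=0); return int(m.sum()),((lo+hi)/2).round(4),(hi-lo).round(4)
E
python3 - <<'E'
from h import *
s=bot.read_state(); print(s["tool_pos"],s["wrist_force"],s["width"])
p,d,i=cam("wrist"); P=cloud(i,d); save(p,"w6.png")
print("bottle cap",top_of(P,d,.541,-.301,.074)); print("knob",top_of(P,d,.445,-.107,.058))
E
```

```text
[ 0.54338667 -0.30167219  0.19490338] [ 0.97708718 -0.87858618  0.82003158] 0.5168582933741992
bottle cap (623, array([ 0.5397, -0.2982,  0.0729]), array([0.0241, 0.0237, 0.0043]))
knob (269, array([ 0.4461, -0.1108,  0.056 ]), array([0.0166, 0.0163, 0.0055]))
```

Emit:
jog_arm --motion '[{"dx":-0.75,"dy":1.2,"dz":0,"turn":-0.0434},{"dx":-1.5,"dy":3.0,"dz":0,"turn":-0.0434},{"dx":-1.5,"dy":3.0,"dz":0,"turn":-0.0434},{"dx":-1.5,"dy":3.0,"dz":0,"turn":-0.0434},{"dx":-1.5,"dy":3.0,"dz":0,"turn":-0.0434},{"dx":-1.5,"dy":3.0,"dz":0,"turn":-0.0434},{"dx":-1.0,"dy":2.0,"dz":0,"turn":-0.0434},{"dx":-0.5,"dy":1.0,"dz":0,"turn":-0.0434},{"dx":0,"dy":0,"dz":0,"turn":0},{"dx":0,"dy":0,"dz":0,"turn":0}]' --grip_force 60

```text
time: 9.0
tool_pos: [0.4432, -0.1079, 0.1881]
tcp_rot: [3.135, -0.201, 0.001]
wrist_force: [0.5, 1.2, 0.4]
width: 0.517
```

```bash
python3 - <<'E'
from h import *
s=bot.read_state(); print(s["tool_pos"],s["tcp_rot"],s["wrist_force"],s["width"])
p,d,i=cam("wrist"); P=cloud(i,d); save(p,"w7.png")
print("knob",top_of(P,d,.445,-.109,.058,t=.003))
E
```

```text
[ 0.44322487 -0.10791212  0.1880775 ] [ 3.13468824e+00 -2.00938691e-01  6.57871464e-04] [0.4876909  1.154496   0.37923948] 0.5166299172629635
knob (278, array([ 0.4455, -0.1097,  0.0571]), array([0.0162, 0.0164, 0.0038]))
```

Emit:
jog_arm --motion '[{"dx":0.2,"dy":-0.2,"dz":-1.5,"turn":0},{"dx":0,"dy":0,"dz":-3.0,"turn":0},{"dx":0,"dy":0,"dz":-3.0,"turn":0},{"dx":0,"dy":0,"dz":-3.0,"turn":0},{"dx":0,"dy":0,"dz":-2.5,"turn":0},{"dx":0,"dy":0,"dz":-1.8,"turn":0},{"dx":0,"dy":0,"dz":-1.0,"turn":0},{"dx":0,"dy":0,"dz":0,"turn":0},{"dx":0,"dy":0,"dz":0,"turn":0}]'

```text
time: 9.8
tool_pos: [0.4456, -0.1108, 0.0301]
tcp_rot: [-3.135, 0.206, 0.001]
wrist_force: [0.7, -0.2, 1.0]
width: 0.515
```

Emit:
jog_arm --motion '[{"dx":0,"dy":0,"dz":0,"turn":0},{"dx":0,"dy":0,"dz":0,"turn":0},{"dx":0,"dy":0,"dz":0,"turn":0},{"dx":0,"dy":0,"dz":0,"turn":0},{"dx":0,"dy":0,"dz":0,"turn":0},{"dx":0,"dy":0,"dz":0,"turn":0},{"dx":0,"dy":0,"dz":0,"turn":0},{"dx":0,"dy":0,"dz":0,"turn":0}]' --fingers 1

```text
time: 10.47
tool_pos: [0.4454, -0.1101, 0.0303]
tcp_rot: [3.135, -0.205, 0.0]
wrist_force: [0.3, 0.4, -0.0]
width: 0.121
```

```bash
python3 - <<'E'
from h import *
s=bot.read_state(); print(s["tool_pos"],s["tcp_rot"],s["wrist_force"],s["width"])
p,d,i=cam("wrist"); P=cloud(i,d); save(p[180:400,180:460],"w8.png")
E
```

```text
[ 0.44536497 -0.1101138   0.03027415] [ 3.13487876e+00 -2.04816112e-01  2.11612589e-04] [ 0.27712323  0.37300285 -0.04394932] 0.1211556229884983
```

View pics/w8.png

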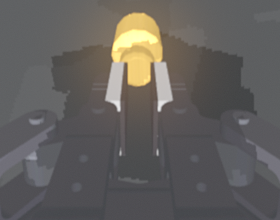

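The knob (138,72) sits between the pads. A lift will test whether it is held.

Emit:
jog_arm --motion '[{"dx":0,"dy":0,"dz":0.4,"turn":0},{"dx":0,"dy":0,"dz":0.6,"turn":0},{"dx":0,"dy":0,"dz":0,"turn":0},{"dx":0,"dy":0,"dz":0,"turn":0},{"dx":0,"dy":0,"dz":0,"turn":0}]'

```text
time: 10.93
tool_pos: [0.4456, -0.1102, 0.0405]
tcp_rot: [3.135, -0.205, 0.001]
wrist_force: [-1.1, -0.0, -0.3]
width: 0.113
```

Emit:
jog_arm --motion '[{"dx":0,"dy":0,"dz":0,"turn":0},{"dx":0,"dy":0,"dz":0,"turn":0},{"dx":0,"dy":0,"dz":0,"turn":0},{"dx":0,"dy":0,"dz":0,"turn":0},{"dx":0,"dy":0,"dz":0,"turn":0}]' --fingers 0

```text
time: 11.35
tool_pos: [0.4452, -0.1101, 0.0401]
tcp_rot: [-3.135, 0.205, 0.0]
wrist_force: [0.5, -0.0, -0.1]
width: 0.002
```

```bash
python3 - <<'E'
from h import *
s=bot.read_state(); print(s["tool_pos"],s["tcp_rot"],s["wrist_force"],s["width"])
p,d,i=cam("wrist"); P=cloud(i,d); x,y,z=s["tool_pos"]
hsv=cv2.cvtColor(p,cv2.COLOR_RGB2HSV)
m=(hsv[...,0]>12)&(hsv[...,0]<35)&(hsv[...,1]>90)&(d>0); m[:,:220]=0; m[:,420:]=0
print(m.sum(),np.percentile(P[m],[1,25,50,75,99],axis=0).round(3).tolist())
save(cv2.resize(p[180:380,220:420],(600,600)),"w9.png")
E
```

```text
[ 0.44524822 -0.11012164  0.04005175] [-3.13483953e+00  2.05020547e-01  4.53227823e-04] [ 0.49342958 -0.01942171 -0.11481423] 0.0017038756936107893
1891 [[0.424, -0.124, -0.001], [0.448, -0.118, 0.021], [0.452, -0.112, 0.037], [0.456, -0.106, 0.055], [0.459, -0.092, 0.058]]
```

View pics/w9.png

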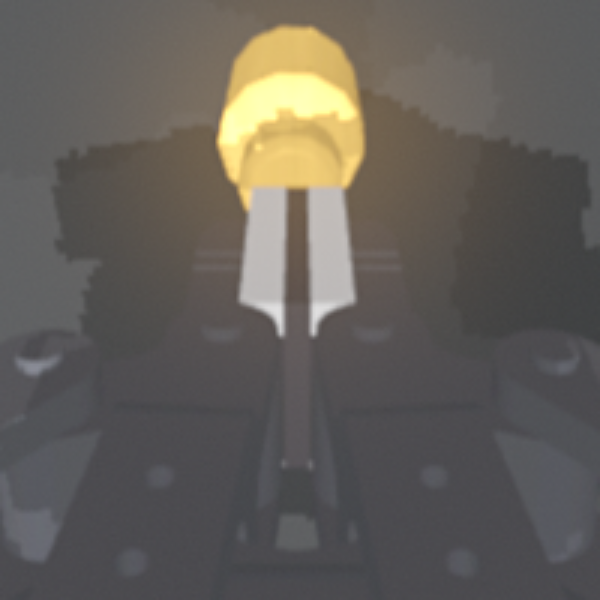

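The view shows the fingers fully shut with the knob (295,155) just in front of them on the camera side, so the weight slipped out forward and still stands. I'll compare finger and knob positions in one cloud.

```bash
python3 - <<'E'
from h import *
s=bot.read_state()
p,d,i=cam("wrist"); P=cloud(i,d)
hsv=cv2.cvtColor(p,cv2.COLOR_RGB2HSV)
br=(hsv[...,0]>12)&(hsv[...,0]<35)&(hsv[...,1]>90)&(d>0)
br[:,:220]=0; br[:,420:]=0
for lo,hi in((.0,.034),(.034,.046),(.046,.0565),(.0565,.062)):
    m=br&(P[...,2]>lo)&(P[...,2]<hi); print(lo,m.sum(),np.percentile(P[m],[1,50,99],axis=0).round(4).tolist() if m.any() else "")
for (v,u) in((185+62,220+88),(183+62,220+112),(270,308),(280,308),(270,332),(262,308)): print(v,u,p[v,u],P[v,u].round(4))
# finger centre columns profile
for v in range(232,300,6): print(v,P[v,309].round(3),P[v,319].round(3))
C=-i["R"].T@i["t"]; print("cam",C,"fwd",i["R"][2])
t,dd,j=cam("top"); PP=cloud(j,dd); 
h2=cv2.cvtColor(t,cv2.COLOR_RGB2HSV); m=(h2[...,0]>12)&(h2[...,0]<35)&(h2[...,1]>90); m[:205]=0;m[240:]=0;m[:,:385]=0;m[:,420:]=0
v,u=np.nonzero(m); print("top weight",u.mean() if len(u) else 0,v.mean() if len(v) else 0,len(u))
E
```

```text
0.0 599 [[0.4271, -0.1235, 0.0001], [0.4576, -0.1117, 0.0185], [0.4594, -0.0943, 0.0335]]
0.034 478 [[0.4369, -0.1232, 0.0341], [0.4488, -0.1164, 0.0373], [0.4591, -0.0965, 0.04]]
0.046 345 [[0.4434, -0.1187, 0.0464], [0.4524, -0.1107, 0.0545], [0.4545, -0.1012, 0.0565]]
0.0565 338 [[0.4453, -0.1175, 0.0565], [0.4489, -0.1103, 0.0574], [0.4532, -0.1021, 0.0587]]
247 308 [193 188 184] [ 0.4561 -0.1079  0.086 ]
245 332 [195 190 186] [ 0.4543 -0.1179  0.0829]
270 308 [190 186 184] [ 0.4557 -0.1084  0.1059]
280 308 [197 195 195] [ 0.4562 -0.1087  0.114 ]
270 332 [189 185 184] [ 0.4544 -0.1171  0.1055]
262 308 [191 187 184] [ 0.4556 -0.1082  0.099 ]
232 [ 0.452 -0.107  0.057] [ 0.451 -0.112  0.057]
238 [ 0.448 -0.106  0.057] [ 0.448 -0.111  0.058]
244 [ 0.456 -0.108  0.083] [ 0.455 -0.112  0.083]
250 [ 0.456 -0.108  0.088] [ 0.455 -0.112  0.089]
256 [ 0.456 -0.108  0.094] [ 0.455 -0.112  0.093]
262 [ 0.456 -0.109  0.099] [ 0.455 -0.112  0.099]
268 [ 0.455 -0.109  0.104] [ 0.455 -0.112  0.104]
274 [ 0.455 -0.109  0.108] [ 0.455 -0.112  0.108]
280 [ 0.456 -0.109  0.113] [ 0.455 -0.112  0.113]
286 [ 0.456 -0.109  0.118] [ 0.454 -0.112  0.114]
292 [ 0.457 -0.109  0.122] [ 0.451 -0.112  0.113]
298 [ 0.457 -0.109  0.126] [ 0.449 -0.112  0.115]
cam [ 0.51434964 -0.12005608  0.2192212 ] fwd [-0.27454694  0.03630661 -0.96088803]
top weight 398.7560975609756 225.9268292682927 41
```

The fingertips really lie about 40 mm above the reported TCP height: the lowest finger point is at z≈0.08 while tool_pos z is 0.040. That also explains the cap-level grip on the bottle. From here I'll use real tip z ≈ reported + 0.040. Opening and going down to the knob.

Emit:
jog_arm --motion '[{"dx":0,"dy":0,"dz":0,"turn":0},{"dx":0,"dy":0,"dz":0,"turn":0},{"dx":0,"dy":0,"dz":0,"turn":0},{"dx":0,"dy":0,"dz":0,"turn":0},{"dx":0,"dy":0,"dz":0,"turn":0}]' --fingers 4

```text
time: 11.92
tool_pos: [0.4453, -0.1102, 0.0402]
tcp_rot: [3.135, -0.205, -0.0]
wrist_force: [0.1, 0.5, 0.2]
width: 0.472
```

Emit:
jog_arm --motion '[{"dx":0,"dy":0,"dz":-0.8,"turn":0},{"dx":0,"dy":0,"dz":-1.2,"turn":0},{"dx":0,"dy":0,"dz":-1.2,"turn":0},{"dx":0,"dy":0,"dz":-0.9,"turn":0},{"dx":0,"dy":0,"dz":-0.5,"turn":0},{"dx":0,"dy":0,"dz":0,"turn":0}]'

```text
time: 12.42
tool_pos: [0.4439, -0.1097, -0.0074]
tcp_rot: [-3.134, 0.205, 0.005]
wrist_force: [-0.7, -0.0, -0.7]
width: 0.472
```

Emit:
jog_arm --motion '[{"dx":0,"dy":0,"dz":0,"turn":0},{"dx":0,"dy":0,"dz":0,"turn":0},{"dx":0,"dy":0,"dz":0,"turn":0},{"dx":0,"dy":0,"dz":0,"turn":0},{"dx":0,"dy":0,"dz":0,"turn":0},{"dx":0,"dy":0,"dz":0,"turn":0}]' --fingers 0.5

```text
time: 12.92
tool_pos: [0.4456, -0.1102, -0.0056]
tcp_rot: [3.135, -0.205, 0.001]
wrist_force: [-0.7, 0.1, -0.8]
width: 0.276
```

Emit:
jog_arm --motion '[{"dx":0,"dy":0,"dz":0.4,"turn":0},{"dx":0,"dy":0,"dz":0.6,"turn":0},{"dx":0,"dy":0,"dz":0,"turn":0},{"dx":0,"dy":0,"dz":0,"turn":0}]'

```text
time: 13.25
tool_pos: [0.4461, -0.1104, 0.0049]
tcp_rot: [3.135, -0.205, 0.002]
wrist_force: [-0.1, -0.3, -2.6]
width: 0.282
```

```bash
python3 - <<'E'
from h import *
s=bot.read_state(); print(s["tool_pos"],s["wrist_force"],s["width"])
p,d,i=cam("wrist"); P=cloud(i,d)
hsv=cv2.cvtColor(p,cv2.COLOR_RGB2HSV)
br=(hsv[...,0]>12)&(hsv[...,0]<35)&(hsv[...,1]>90)&(d>0); br[:,:220]=0; br[:,420:]=0
print(br.sum(),np.percentile(P[br],[1,50,99],axis=0).round(4).tolist())
E
```

```text
[ 0.44609323 -0.11036242  0.00491917] [-0.1094842  -0.32958592 -2.58696721] 0.2815202990806293
4703 [[0.4088, -0.1239, -0.0009], [0.4529, -0.1121, 0.0492], [0.46, -0.0987, 0.069]]
```

It is lifted (force −2.6 N, top up 10 mm), but a width of about 24 mm suggests the tips only just catch the top of the body. I'll set it back and grip 12 mm lower.

Emit:
jog_arm --motion '[{"dx":0,"dy":0,"dz":-0.5,"turn":0},{"dx":0,"dy":0,"dz":-0.4,"turn":0},{"dx":0,"dy":0,"dz":-0.1,"turn":0},{"dx":0,"dy":0,"dz":0,"turn":0},{"dx":0,"dy":0,"dz":0,"turn":0}]'

```text
time: 13.72
tool_pos: [0.4456, -0.1101, -0.0057]
tcp_rot: [-3.135, 0.205, 0.0]
wrist_force: [-1.0, 0.7, 3.6]
width: 0.281
```

Emit:
jog_arm --motion '[{"dx":0,"dy":0,"dz":0,"turn":0},{"dx":0,"dy":0,"dz":0,"turn":0},{"dx":0,"dy":0,"dz":0,"turn":0},{"dx":0,"dy":0,"dz":0,"turn":0},{"dx":0,"dy":0,"dz":-0.6,"turn":0},{"dx":0,"dy":0,"dz":-0.6,"turn":0},{"dx":0,"dy":0,"dz":0,"turn":0}]' --fingers 4.4

```text
time: 14.3
tool_pos: [0.444, -0.1098, -0.0194]
tcp_rot: [-3.134, 0.205, 0.004]
wrist_force: [-0.5, 0.3, -0.4]
width: 0.513
```

Emit:
jog_arm --motion '[{"dx":0,"dy":0,"dz":0,"turn":0},{"dx":0,"dy":0,"dz":0,"turn":0},{"dx":0,"dy":0,"dz":0,"turn":0},{"dx":0,"dy":0,"dz":0,"turn":0},{"dx":0,"dy":0,"dz":0,"turn":0},{"dx":0,"dy":0,"dz":0,"turn":0}]' --fingers 0.5

```text
time: 14.8
tool_pos: [0.4452, -0.1101, -0.0179]
tcp_rot: [-3.135, 0.205, 0.0]
wrist_force: [0.8, 0.5, -2.3]
width: 0.299
```

Emit:
jog_arm --motion '[{"dx":0,"dy":0,"dz":0.4,"turn":0},{"dx":0,"dy":0,"dz":0.6,"turn":0},{"dx":0,"dy":0,"dz":0,"turn":0},{"dx":0,"dy":0,"dz":0,"turn":0}]'

```text
time: 15.13
tool_pos: [0.4462, -0.1104, -0.007]
tcp_rot: [3.134, -0.205, 0.003]
wrist_force: [0.3, -0.4, -3.1]
width: 0.299
```

```bash
python3 - <<'E'
from h import *
s=bot.read_state(); print(s["tool_pos"],s["wrist_force"],s["width"])
p,d,i=cam("wrist"); P=cloud(i,d); print(top_of(P,d,.4455,-.11,.068,t=.004)); save(cv2.resize(p[200:380,220:420],(500,450)),"w10.png")
E
```

```text
[ 0.44619447 -0.11040001 -0.0070105 ] [ 0.27996954 -0.3787449  -3.05916862] 0.29873560280541905
(3250, array([ 0.447 , -0.1107,  0.068 ]), array([0.0258, 0.0445, 0.0075]))
```

View pics/w10.png

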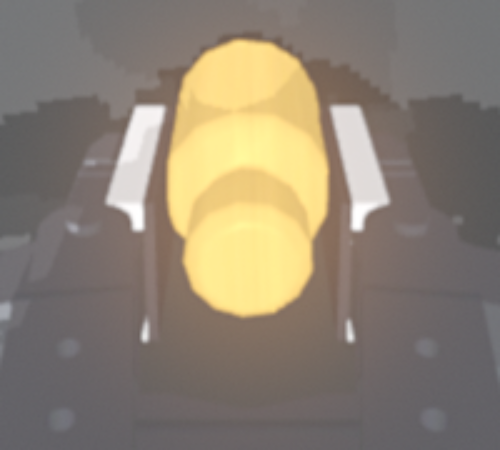

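The weight is held squarely by its body, upright (centre about (247,180)). Carrying it to the blue middle cell.

Emit:
jog_arm --motion '[{"dx":0,"dy":0,"dz":1.5,"turn":0},{"dx":0,"dy":0.5,"dz":2.5,"turn":0},{"dx":0.2,"dy":1.5,"dz":2.5,"turn":0},{"dx":0.4,"dy":2.5,"dz":1.5,"turn":0},{"dx":0.5,"dy":3.2,"dz":0,"turn":0},{"dx":0.5,"dy":3.4,"dz":0,"turn":0},{"dx":0.5,"dy":3.4,"dz":0,"turn":0},{"dx":0.5,"dy":3.4,"dz":0,"turn":0},{"dx":0.5,"dy":3.4,"dz":0,"turn":0},{"dx":0.5,"dy":3.4,"dz":0,"turn":0},{"dx":0.5,"dy":3.4,"dz":0,"turn":0},{"dx":0.5,"dy":3.4,"dz":0,"turn":0}]'

```text
time: 16.18
tool_pos: [0.491, 0.2066, 0.072]
tcp_rot: [3.135, -0.205, -0.0]
wrist_force: [0.9, 0.2, -1.6]
width: 0.3
```

Emit:
jog_arm --motion '[{"dx":0.5,"dy":3.4,"dz":0,"turn":0},{"dx":0.4,"dy":3.0,"dz":0,"turn":0},{"dx":0.4,"dy":2.0,"dz":0,"turn":0},{"dx":0,"dy":1.0,"dz":0,"turn":0},{"dx":0,"dy":0,"dz":0,"turn":0},{"dx":0,"dy":0,"dz":0,"turn":0}]'

```text
time: 16.68
tool_pos: [0.5037, 0.2983, 0.0716]
tcp_rot: [3.134, -0.203, -0.002]
wrist_force: [-0.5, -0.4, -2.6]
width: 0.304
```

```bash
python3 - <<'E'
from h import *
s=bot.read_state(); print(s["tool_pos"],s["tcp_rot"],s["wrist_force"],s["width"])
p,d,i=cam("wrist"); P=cloud(i,d); save(p,"w11.png")
hsv=cv2.cvtColor(p,cv2.COLOR_RGB2HSV)
m=(abs(hsv[...,0].astype(int)-112)<14)&(hsv[...,1]>120)&(d>0)&(P[...,2]<.02)&(P[...,2]>.004)
g=(hsv[...,1]<60)&(hsv[...,2]>100)&(d>0)&(abs(P[...,2]-.004)<.004)&(P[...,0]>.53)&(abs(P[...,1]-.3)<.08)
for n,k in(("blue",m),("endcell",g)):
    r=cv2.minAreaRect(P[k][:,:2].astype(np.float32)); print(n,k.sum(),r)
E
```

```text
[0.50370231 0.29831509 0.07163299] [ 3.13367078e+00 -2.03295721e-01 -1.71943118e-03] [-0.45350712 -0.38547771 -2.61208403] 0.30380010743138164
blue 6990 ((0.5257285833358765, 0.2974383234977722), (0.10621446371078491, 0.2094847708940506), 82.97667694091797)
endcell 14376 ((0.576407790184021, 0.29969683289527893), (0.0893353745341301, 0.10001058131456375), 82.5027084350586)
```

Emit:
jog_arm --motion '[{"dx":0.1,"dy":0.2,"dz":-1.0,"turn":0},{"dx":0,"dy":0,"dz":-2.0,"turn":0},{"dx":0,"dy":0,"dz":-2.0,"turn":0},{"dx":0,"dy":0,"dz":-1.7,"turn":0},{"dx":0,"dy":0,"dz":-1.0,"turn":0},{"dx":0,"dy":0,"dz":-0.5,"turn":0},{"dx":0,"dy":0,"dz":-0.1,"turn":0},{"dx":0,"dy":0,"dz":0,"turn":0},{"dx":0,"dy":0,"dz":0,"turn":0}]'

```text
time: 17.48
tool_pos: [0.5064, 0.3012, -0.0098]
tcp_rot: [-3.134, 0.206, -0.003]
wrist_force: [0.1, -1.2, -1.9]
width: 0.298
```

Emit:
jog_arm --motion '[{"dx":0,"dy":0,"dz":-0.1,"turn":0},{"dx":0,"dy":0,"dz":-0.1,"turn":0},{"dx":0,"dy":0,"dz":-0.1,"turn":0},{"dx":0,"dy":0,"dz":0,"turn":0},{"dx":0,"dy":0,"dz":0,"turn":0}]'

```text
time: 17.9
tool_pos: [0.5053, 0.3009, -0.0137]
tcp_rot: [-3.135, 0.205, -0.0]
wrist_force: [-0.2, -0.2, -3.0]
width: 0.301
```

Emit:
jog_arm --motion '[{"dx":0,"dy":0,"dz":-0.1,"turn":0},{"dx":0,"dy":0,"dz":0,"turn":0},{"dx":0,"dy":0,"dz":0,"turn":0}]'

```text
time: 18.15
tool_pos: [0.5056, 0.301, -0.0141]
tcp_rot: [-3.135, 0.205, -0.001]
wrist_force: [-2.1, 0.0, 4.4]
width: 0.302
```

Emit:
jog_arm --motion '[{"dx":0,"dy":0,"dz":-0.1,"turn":0},{"dx":0,"dy":0,"dz":0,"turn":0},{"dx":0,"dy":0,"dz":0,"turn":0}]'

```text
time: 18.4
tool_pos: [0.5057, 0.301, -0.0141]
tcp_rot: [-3.135, 0.205, -0.001]
wrist_force: [-4.0, -1.8, 12.0]
width: 0.302
```

Emit:
jog_arm --motion '[{"dx":0,"dy":0,"dz":0.1,"turn":0},{"dx":0,"dy":0,"dz":0,"turn":0},{"dx":0,"dy":0,"dz":0,"turn":0},{"dx":0,"dy":0,"dz":0,"turn":0},{"dx":0,"dy":0,"dz":0,"turn":0}]' --fingers 4.5 --grip_force 30

```text
time: 18.82
tool_pos: [0.5053, 0.3008, -0.0151]
tcp_rot: [3.135, -0.205, -0.0]
wrist_force: [-0.3, 0.6, 0.3]
width: 0.526
```

Emit:
jog_arm --motion '[{"dx":0,"dy":0,"dz":0.5,"turn":0},{"dx":0,"dy":0,"dz":1.5,"turn":0},{"dx":0,"dy":0,"dz":3.0,"turn":0},{"dx":0,"dy":0,"dz":4.0,"turn":0},{"dx":-0.4,"dy":-1.5,"dz":3.5,"turn":0.06},{"dx":-0.8,"dy":-2.7,"dz":2.0,"turn":0.06},{"dx":-0.8,"dy":-3.0,"dz":0,"turn":0.06},{"dx":-0.8,"dy":-3.0,"dz":0,"turn":0.06},{"dx":-0.8,"dy":-3.0,"dz":0,"turn":0.06},{"dx":-0.8,"dy":-3.0,"dz":0,"turn":0.06},{"dx":-0.8,"dy":-2.0,"dz":0,"turn":0.06},{"dx":-0.5,"dy":-1.0,"dz":0,"turn":0.06}]' --fingers 6

```text
time: 19.82
tool_pos: [0.4473, 0.1066, 0.1303]
tcp_rot: [3.093, 0.548, -0.001]
wrist_force: [-0.8, 0.6, -0.1]
width: 0.702
```

Emit:
jog_arm --motion '[{"dx":0,"dy":0,"dz":0,"turn":0},{"dx":0,"dy":0,"dz":0,"turn":0}]'

```text
time: 19.98
tool_pos: [0.4485, 0.1086, 0.1306]
tcp_rot: [-3.094, -0.541, -0.002]
wrist_force: [0.5, -0.4, 0.1]
width: 0.7
```

```bash
python3 - <<'E'
from h import *
s=bot.read_state(); print(s["tool_pos"],s["tcp_rot"],s["wrist_force"],s["width"])
p,d,i=cam("wrist"); P=cloud(i,d); save(p,"w12.png"); X,Y,Z=P[...,0],P[...,1],P[...,2]
hsv=cv2.cvtColor(p,cv2.COLOR_RGB2HSV)
reg=(abs(X-.455)<.06)&(abs(Y-.11)<.045)&(d>0)&(hsv[...,1]<70)
m=reg&(Z>.018)&(Z<.03)
print(m.sum()); r=cv2.minAreaRect(P[m][:,:2].astype(np.float32)); print(r, cv2.boxPoints(r).round(3).tolist())
a=np.radians(20);c=np.array([.4555,.111]); L=(P[m][:,:2]-c)@np.array([[np.cos(a),-np.sin(a)],[np.sin(a),np.cos(a)]])
print(np.percentile(L,[0,2,50,98,100],axis=0).round(4).tolist())
for x0 in(-.025,-.015,-.005,.005,.015,.028):
    k=abs(L[:,0]-x0)<.004; print(x0,k.sum(),np.percentile(L[k,1],[2,98]).round(4) if k.any() else "")
print("weight knob",top_of(P,d,.505,.301,.062))
E
```

```text
[0.44849349 0.10863392 0.13058257] [-3.09423829e+00 -5.41383325e-01 -1.60619342e-03] [ 0.51546607 -0.37189296  0.07012014] 0.6998337823155426
948
((0.4548044502735138, 0.11200203001499176), (0.07292325794696808, 0.04240237921476364), 19.540119171142578) [[0.4129999876022339, 0.11999999731779099], [0.42800000309944153, 0.07999999821186066], [0.4959999918937683, 0.10400000214576721], [0.4819999933242798, 0.14399999380111694]]
[[-0.0368, -0.0201], [-0.0363, -0.0197], [-0.0076, 0.0012], [0.0346, 0.0221], [0.0362, 0.0224]]
-0.025 67 [-0.0198  0.022 ]
-0.015 69 [-0.0196  0.0218]
-0.005 79 [-0.0194  0.0224]
0.005 82 [-0.0196  0.0222]
0.015 84 [-0.02    0.0219]
0.028 92 [-0.0141  0.0166]
weight knob (696, array([0.5066, 0.2992, 0.0603]), array([0.0169, 0.0165, 0.0055]))
```

View pics/w12.png

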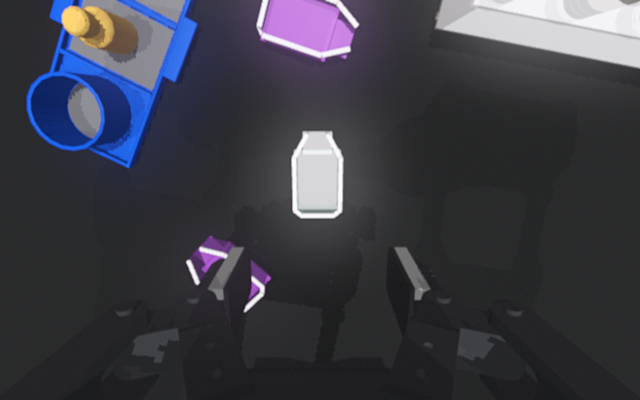

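The wrist view shows the clear boat (317,175), spout forward and lined up with the jaws. The purple ones are aside at (228,270) and (307,30), and the weight stands in the blue middle cell (95,30). The boat measures 73×42 mm, which is right. Descending.

Emit:
jog_arm --motion '[{"dx":0,"dy":0.1,"dz":-1.5,"turn":0},{"dx":0,"dy":0,"dz":-3.0,"turn":0},{"dx":0,"dy":0,"dz":-3.0,"turn":0},{"dx":0,"dy":0,"dz":-3.0,"turn":0},{"dx":0,"dy":0,"dz":-2.5,"turn":0},{"dx":0,"dy":0,"dz":-1.8,"turn":0},{"dx":0,"dy":0,"dz":-1.0,"turn":0},{"dx":0,"dy":0,"dz":-0.5,"turn":0},{"dx":0,"dy":0,"dz":0,"turn":0},{"dx":0,"dy":0,"dz":0,"turn":0}]'

```text
time: 20.87
tool_pos: [0.4494, 0.1104, -0.0321]
tcp_rot: [-3.094, -0.546, -0.002]
wrist_force: [0.3, -0.3, 0.3]
width: 0.703
```

Emit:
jog_arm --motion '[{"dx":0,"dy":0,"dz":0,"turn":0},{"dx":0,"dy":0,"dz":0,"turn":0},{"dx":0,"dy":0,"dz":0,"turn":0},{"dx":0,"dy":0,"dz":0,"turn":0},{"dx":0,"dy":0,"dz":0,"turn":0},{"dx":0,"dy":0,"dz":0,"turn":0}]' --fingers 3

```text
time: 21.37
tool_pos: [0.4501, 0.1102, -0.0313]
tcp_rot: [-3.094, -0.546, -0.005]
wrist_force: [0.1, 0.3, 5.8]
width: 0.481
```

```bash
python3 - <<'E'
from h import *
s=bot.read_state(); print(s["tool_pos"],s["tcp_rot"],s["wrist_force"],s["width"])
p,d,i=cam("wrist"); P=cloud(i,d); save(p,"w13.png"); X,Y,Z=P[...,0],P[...,1],P[...,2]
# lowest points of fingers: gray bright pads, left and right of centre
x,y,z=s["tool_pos"]; j=np.array([-.34,.94])
q=(P[...,:2]-[x,y])@j; l=(P[...,:2]-[x,y])@np.array([.94,.34])
for sg in(1,-1):
    m=(d>0)&(q*sg>.022)&(q*sg<.045)&(abs(l-.011)<.004)&(Z>.003); print(sg,m.sum(),np.percentile(Z[m],[0,2,10]).round(4),np.percentile(q[m],[2,98]).round(4)) if m.any() else print("none")
E
```

```text
[ 0.45013719  0.11022692 -0.03128663] [-3.09363894 -0.54572758 -0.0052466 ] [0.06244122 0.28856136 5.84615945] 0.48126228806937055
1 2910 [0.0104 0.0167 0.0331] [0.0222 0.0448]
-1 2818 [0.0105 0.0166 0.031 ] [-0.0448 -0.0223]
```

Emit:
jog_arm --motion '[{"dx":0,"dy":0,"dz":0.4,"turn":0},{"dx":0,"dy":0,"dz":0.8,"turn":0},{"dx":0,"dy":0,"dz":0.8,"turn":0},{"dx":0,"dy":0,"dz":0,"turn":0},{"dx":0,"dy":0,"dz":0,"turn":0}]'

```text
time: 21.83
tool_pos: [0.4492, 0.11, -0.0119]
tcp_rot: [-3.094, -0.546, -0.003]
wrist_force: [0.0, -0.1, -1.0]
width: 0.49
```

```bash
cat > boat.py <<'E'
from h import *
s=bot.read_state(); print(s["tool_pos"],s["tcp_rot"],s["wrist_force"],s["width"])
p,d,i=cam("wrist"); P=cloud(i,d); save(p,"w14.png"); X,Y,Z=P[...,0],P[...,1],P[...,2]
R=cv2.Rodrigues(s["tcp_rot"])[0]; L=(P-s["tool_pos"])@R   # tool frame: x fwd?, y jaw, z down
m=(d>0)&(abs(L[...,1])<.02)&(L[...,0]>-.03)&(L[...,0]<.06)&(Z>s["tool_pos"][2]+.02)&(Z<s["tool_pos"][2]+.07)
Q=P[m]; A=np.c_[Q[:,:2]-s["tool_pos"][:2],np.ones(len(Q))]; c=np.linalg.lstsq(A,Q[:,2],rcond=None)[0]
print(m.sum(),"xtool",R[:,0].round(2),"L range",np.percentile(L[m],[1,99],axis=0).round(4).tolist(),"z",np.percentile(Q[:,2],[2,20,50,80,98]).round(4),"plane",c.round(3))
E
python3 boat.py
```

```text
[ 0.44916812  0.10996902 -0.01191831] [-3.09377926e+00 -5.45939868e-01 -3.02305886e-03] [ 0.00775298 -0.05078624 -0.95854626] 0.48983512744843505
16156 xtool [0.94 0.34 0.  ] L range [[-0.0289, -0.0195, -0.0568], [0.0411, 0.0195, -0.0323]] z [0.0206 0.0215 0.0223 0.0407 0.0446] plane [-0.055  0.01   0.028]
```

The boat is held level. On to the blue end cell.

Emit:
jog_arm --motion '[{"dx":0,"dy":0,"dz":1.5,"turn":0},{"dx":0.3,"dy":0.5,"dz":2.5,"turn":-0.0435},{"dx":1.0,"dy":1.2,"dz":2.5,"turn":-0.0435},{"dx":1.5,"dy":2.0,"dz":2.5,"turn":-0.0435},{"dx":1.6,"dy":2.3,"dz":0,"turn":-0.0435},{"dx":1.6,"dy":2.3,"dz":0,"turn":-0.0435},{"dx":1.6,"dy":2.3,"dz":0,"turn":-0.0435},{"dx":1.6,"dy":2.3,"dz":0,"turn":-0.0435},{"dx":1.5,"dy":2.3,"dz":0,"turn":-0.0435},{"dx":1.2,"dy":1.6,"dz":0,"turn":-0.0435},{"dx":0.6,"dy":0.9,"dz":0,"turn":-0.0435},{"dx":0.3,"dy":0.4,"dz":0,"turn":-0.0435}]'

```text
time: 22.88
tool_pos: [0.5769, 0.2924, 0.0763]
tcp_rot: [-3.135, 0.204, 0.001]
wrist_force: [0.2, -0.0, 0.2]
width: 0.483
```

Emit:
jog_arm --motion '[{"dx":0,"dy":0,"dz":0,"turn":0},{"dx":0,"dy":0,"dz":0,"turn":0}]'

```text
time: 23.05
tool_pos: [0.5757, 0.2907, 0.0762]
tcp_rot: [3.134, -0.2, -0.002]
wrist_force: [0.4, 0.0, -1.1]
width: 0.487
```

```bash
python3 boat.py
```

```text
[0.57574165 0.29070283 0.07621876] [ 3.13428428e+00 -2.00005224e-01 -2.44906208e-03] [ 0.3847463   0.01694612 -1.05433805] 0.48685153852826785
16461 xtool [ 0.99 -0.13 -0.  ] L range [[-0.0288, -0.0199, -0.0629], [0.0414, 0.0195, -0.0323]] z [0.1087 0.1096 0.1104 0.1303 0.1332] plane [-0.041  0.117  0.117]
```

Emit:
jog_arm --motion '[{"dx":0.1,"dy":0,"dz":-1.0,"turn":0},{"dx":0,"dy":0,"dz":-2.0,"turn":0},{"dx":0,"dy":0,"dz":-2.2,"turn":0},{"dx":0,"dy":0,"dz":-2.0,"turn":0},{"dx":0,"dy":0,"dz":-1.4,"turn":0},{"dx":0,"dy":0,"dz":-0.8,"turn":0},{"dx":0,"dy":0,"dz":-0.4,"turn":0},{"dx":0,"dy":0,"dz":-0.1,"turn":0},{"dx":0,"dy":0,"dz":0,"turn":0},{"dx":0,"dy":0,"dz":0,"turn":0}]'

```text
time: 23.93
tool_pos: [0.5785, 0.2914, -0.0205]
tcp_rot: [-3.134, 0.202, -0.003]
wrist_force: [0.1, 0.4, 0.5]
width: 0.487
```

Emit:
jog_arm --motion '[{"dx":0,"dy":0,"dz":-0.1,"turn":0},{"dx":0,"dy":0,"dz":-0.1,"turn":0},{"dx":0,"dy":0,"dz":0,"turn":0},{"dx":0,"dy":0,"dz":0,"turn":0}]'

```text
time: 24.27
tool_pos: [0.5775, 0.291, -0.0235]
tcp_rot: [-3.135, 0.203, -0.001]
wrist_force: [0.3, -0.2, -0.9]
width: 0.483
```

Emit:
jog_arm --motion '[{"dx":0,"dy":0,"dz":-0.1,"turn":0},{"dx":0,"dy":0,"dz":0,"turn":0},{"dx":0,"dy":0,"dz":0,"turn":0},{"dx":0,"dy":0,"dz":0,"turn":0}]'

```text
time: 24.6
tool_pos: [0.5773, 0.2908, -0.0249]
tcp_rot: [3.135, -0.203, -0.0]
wrist_force: [-0.1, 0.1, -0.4]
width: 0.487
```

Emit:
jog_arm --motion '[{"dx":0,"dy":0,"dz":-0.1,"turn":0},{"dx":0,"dy":0,"dz":0,"turn":0},{"dx":0,"dy":0,"dz":0,"turn":0},{"dx":0,"dy":0,"dz":0,"turn":0}]'

```text
time: 24.93
tool_pos: [0.5773, 0.2909, -0.0259]
tcp_rot: [3.135, -0.203, -0.0]
wrist_force: [0.5, 0.5, -0.9]
width: 0.48
```

Emit:
jog_arm --motion '[{"dx":0,"dy":0,"dz":-0.1,"turn":0},{"dx":0,"dy":0,"dz":0,"turn":0},{"dx":0,"dy":0,"dz":0,"turn":0},{"dx":0,"dy":0,"dz":0,"turn":0}]'

```text
time: 25.27
tool_pos: [0.5773, 0.2908, -0.0269]
tcp_rot: [3.135, -0.203, -0.0]
wrist_force: [-0.1, -0.1, -2.2]
width: 0.486
```

Emit:
jog_arm --motion '[{"dx":0,"dy":0,"dz":-0.1,"turn":0},{"dx":0,"dy":0,"dz":0,"turn":0},{"dx":0,"dy":0,"dz":0,"turn":0},{"dx":0,"dy":0,"dz":0,"turn":0}]'

```text
time: 25.6
tool_pos: [0.5775, 0.291, -0.0272]
tcp_rot: [-3.135, 0.203, -0.001]
wrist_force: [-2.8, -1.2, 5.5]
width: 0.481
```

Emit:
jog_arm --motion '[{"dx":0,"dy":0,"dz":0,"turn":0},{"dx":0,"dy":0,"dz":0,"turn":0},{"dx":0,"dy":0,"dz":0,"turn":0},{"dx":0,"dy":0,"dz":0,"turn":0}]' --fingers 5.2

```text
time: 25.93
tool_pos: [0.5772, 0.2908, -0.0282]
tcp_rot: [3.135, -0.203, -0.0]
wrist_force: [-0.4, 0.6, -0.1]
width: 0.613
```

Emit:
jog_arm --motion '[{"dx":0,"dy":0,"dz":0.5,"turn":0},{"dx":0,"dy":0,"dz":1.5,"turn":0},{"dx":0,"dy":0,"dz":3.0,"turn":0},{"dx":0,"dy":0,"dz":4.0,"turn":0},{"dx":0.2,"dy":-0.5,"dz":4.0,"turn":0.117},{"dx":0.4,"dy":-1.5,"dz":3.5,"turn":0.117},{"dx":0.5,"dy":-2.3,"dz":1.5,"turn":0.117},{"dx":0.5,"dy":-2.3,"dz":0,"turn":0.117},{"dx":0.5,"dy":-2.3,"dz":0,"turn":0.117},{"dx":0.5,"dy":-2.3,"dz":0,"turn":0.117},{"dx":0.5,"dy":-2.3,"dz":0,"turn":0.117},{"dx":0.5,"dy":-2.3,"dz":0,"turn":0.117}]'

```text
time: 26.93
tool_pos: [0.6135, 0.1318, 0.1527]
tcp_rot: [2.886, 1.242, 0.001]
wrist_force: [0.4, 0.3, -0.4]
width: 0.606
```

Emit:
jog_arm --motion '[{"dx":0.5,"dy":-2.3,"dz":0,"turn":0.117},{"dx":0.5,"dy":-2.3,"dz":0,"turn":0.117},{"dx":0.5,"dy":-2.3,"dz":0,"turn":0.117},{"dx":0.5,"dy":-1.5,"dz":0,"turn":0.117},{"dx":0.3,"dy":-1.0,"dz":0,"turn":0.117},{"dx":0.2,"dy":-0.5,"dz":0,"turn":0.117},{"dx":0,"dy":0,"dz":0,"turn":0.117},{"dx":0,"dy":0,"dz":0,"turn":0.117},{"dx":0,"dy":0,"dz":0,"turn":0},{"dx":0,"dy":0,"dz":0,"turn":0}]' --fingers 6

```text
time: 27.77
tool_pos: [0.6383, 0.0338, 0.1523]
tcp_rot: [2.026, 2.401, 0.0]
wrist_force: [-0.5, 0.7, -0.7]
width: 0.702
```

```bash
cat > tubes.py <<'E'
from h import *
s=bot.read_state(); print(s["tool_pos"],s["tcp_rot"],s["wrist_force"],s["width"])
p,d,i=cam("wrist"); P=cloud(i,d); save(p,"wt.png"); Z=P[...,2]
h=cv2.cvtColor(p,cv2.COLOR_RGB2HSV); H=h[...,0].astype(int)
for n,c in(("blue",abs(H-112)<14),("green",abs(H-60)<18),("red",(H<8)|(H>172))):
    m=c&(h[...,1]>100)&(d>0)&(abs(Z-.123)<.008)
    print(n,m.sum(),((P[m].min(0)+P[m].max(0))/2).round(4),np.ptp(P[m],axis=0).round(4) if m.any() else "") if m.sum()>30 else print(n,"few")
t,d2,j=cam("top"); Q=cloud(j,d2); print("boat/top",Q[int(pix(j,[.582,.29,.02])[1]),int(pix(j,[.582,.29,.02])[0])].round(3))
h=cv2.cvtColor(t,cv2.COLOR_RGB2HSV); save(cv2.resize(t[140:240,230:310],(480,600),interpolation=cv2.INTER_CUBIC),"tb.png")
E
python3 tubes.py
```

```text
[0.63834664 0.03378854 0.15232622] [2.02624819e+00 2.40071657e+00 9.35383534e-05] [-0.45538852  0.70988467 -0.66938678] 0.7020389984286245
blue 1069 [0.6381 0.0333 0.123 ] [0.0242 0.0245 0.0039]
green 897 [ 0.6483 -0.0258  0.1231] [0.0246 0.0255 0.0036]
red 169 [ 0.6575 -0.0768  0.1231] [0.0186 0.0089 0.0029]
boat/top [0.586 0.294 0.007]
```

Emit:
jog_arm --motion '[{"dx":0,"dy":0,"dz":-1.0,"turn":0},{"dx":0,"dy":0,"dz":-2.0,"turn":0},{"dx":0,"dy":0,"dz":-2.5,"turn":0},{"dx":0,"dy":0,"dz":-2.2,"turn":0},{"dx":0,"dy":0,"dz":-1.5,"turn":0},{"dx":0,"dy":0,"dz":-0.8,"turn":0},{"dx":0,"dy":0,"dz":-0.4,"turn":0},{"dx":0,"dy":0,"dz":0,"turn":0},{"dx":0,"dy":0,"dz":0,"turn":0}]'

```text
time: 28.62
tool_pos: [0.639, 0.0339, 0.0488]
tcp_rot: [2.022, 2.403, 0.001]
wrist_force: [0.4, -0.3, -0.2]
width: 0.701
```

Emit:
jog_arm --motion '[{"dx":0,"dy":0,"dz":0,"turn":0},{"dx":0,"dy":0,"dz":0,"turn":0},{"dx":0,"dy":0,"dz":0,"turn":0},{"dx":0,"dy":0,"dz":0,"turn":0},{"dx":0,"dy":0,"dz":0,"turn":0},{"dx":0,"dy":0,"dz":0,"turn":0}]' --fingers 2.5

```text
time: 29.12
tool_pos: [0.6395, 0.0338, 0.0498]
tcp_rot: [2.021, 2.403, 0.002]
wrist_force: [-1.2, 0.0, 6.1]
width: 0.402
```

Emit:
jog_arm --motion '[{"dx":0,"dy":0,"dz":0.4,"turn":0},{"dx":0,"dy":0,"dz":0.8,"turn":0},{"dx":0,"dy":0,"dz":0.8,"turn":0},{"dx":0,"dy":0,"dz":0,"turn":0},{"dx":0,"dy":0,"dz":0,"turn":0}]'

```text
time: 29.53
tool_pos: [0.6392, 0.0339, 0.0693]
tcp_rot: [2.021, 2.403, 0.002]
wrist_force: [0.9, 0.3, -0.2]
width: 0.398
```

```bash
cat > cap.py <<'E'
from h import *
s=bot.read_state(); print(s["tool_pos"],s["tcp_rot"],s["wrist_force"],s["width"])
p,d,i=cam("wrist"); P=cloud(i,d); save(p,"wc.png")
h=cv2.cvtColor(p,cv2.COLOR_RGB2HSV); H=h[...,0].astype(int); x,y,z=s["tool_pos"]
for n,c in(("blue",abs(H-112)<14),("green",abs(H-60)<18),("red",(H<8)|(H>172))):
    m=c&(h[...,1]>100)&(d>0)&(P[...,2]>.1)&(P[...,2]<.35)
    if m.sum()>30:
        Q=P[m]; A=np.c_[Q[:,:2]-Q[:,:2].mean(0),np.ones(len(Q))]
        print(n,m.sum(),((Q.min(0)+Q.max(0))/2).round(4),np.ptp(Q,axis=0).round(4),"tilt",np.linalg.lstsq(A,Q[:,2],rcond=None)[0][:2].round(3))
E
python3 cap.py
```

```text
[0.63921483 0.03385912 0.0692779 ] [2.02131243e+00 2.40301235e+00 2.05742922e-03] [ 0.85914089  0.31146536 -0.24310991] 0.39764369664014426
blue 3507 [0.6383 0.0334 0.1425] [0.0252 0.0256 0.0036] tilt [-0.004  0.003]
```

Emit:
jog_arm --motion '[{"dx":0,"dy":0,"dz":1.5,"turn":0},{"dx":0,"dy":0,"dz":2.5,"turn":0},{"dx":0,"dy":0,"dz":3.0,"turn":0},{"dx":0,"dy":0,"dz":2.5,"turn":0},{"dx":-0.6,"dy":0.9,"dz":1.2,"turn":0},{"dx":-1.3,"dy":1.8,"dz":0,"turn":0},{"dx":-1.8,"dy":2.5,"dz":0,"turn":0},{"dx":-2.0,"dy":2.8,"dz":0,"turn":0},{"dx":-2.0,"dy":2.8,"dz":0,"turn":0},{"dx":-2.0,"dy":2.8,"dz":0,"turn":0},{"dx":-2.0,"dy":2.8,"dz":0,"turn":0},{"dx":-2.0,"dy":2.8,"dz":0,"turn":0}]'

```text
time: 30.58
tool_pos: [0.4989, 0.2271, 0.174]
tcp_rot: [-2.022, -2.403, 0.002]
wrist_force: [-0.3, 0.4, -0.5]
width: 0.399
```

Emit:
jog_arm --motion '[{"dx":-2.0,"dy":2.8,"dz":0,"turn":0},{"dx":-1.8,"dy":2.5,"dz":0,"turn":0},{"dx":-1.3,"dy":1.8,"dz":0,"turn":0},{"dx":-0.8,"dy":1.2,"dz":0,"turn":0},{"dx":0,"dy":0,"dz":0,"turn":0},{"dx":0,"dy":0,"dz":0,"turn":0}]'

```text
time: 31.08
tool_pos: [0.4409, 0.3092, 0.1742]
tcp_rot: [-2.019, -2.406, 0.002]
wrist_force: [-0.7, 0.4, -1.6]
width: 0.399
```

```bash
cat cap.py - > c2.py <<'E'
# cup rim circle in the given tray colour, at z=.044 and the tray
import sys
hue=112 if sys.argv[1]=="b" else 0
for cn in("top","wrist"):
    p,d,i=cam(cn); P=cloud(i,d); h=cv2.cvtColor(p,cv2.COLOR_RGB2HSV); H=h[...,0].astype(int)
    c=((abs(H-hue)<14)|((hue==0)&(H>172)))&(h[...,1]>110)&(d>0)
    m=c&(P[...,2]>.037)&(P[...,2]<.05)&(P[...,0]<.56)&(P[...,0]>.38)&(abs(P[...,1])>.2)
    Q=P[m][:,:2]
    if len(Q)>20:
        A=np.c_[2*Q,np.ones(len(Q))]; s=np.linalg.lstsq(A,(Q**2).sum(1),rcond=None)[0]; print(cn,"cup",len(Q),s[:2].round(4),"r",round(float(np.sqrt(s[2]+s[:2]@s[:2])),4),Q.min(0).round(3),Q.max(0).round(3))
E
python3 c2.py b
```

```text
[0.44093547 0.30919373 0.17423185] [-2.01927097 -2.40633495  0.00247316] [-0.71361703  0.40219838 -1.64444604] 0.3993663249929957
blue 3502 [0.4405 0.309  0.1895] [0.0289 0.0263 0.1193] tilt [ 0.027 -0.013]
top cup 49 [0.4422 0.3082] r 0.0273 [0.413 0.28 ] [0.47  0.324]
wrist cup 501 [0.4413 0.3088] r 0.0271 [0.413 0.285] [0.47  0.337]
```

Tube and cup centres agree within 2 mm, so I'm lowering it.

Emit:
jog_arm --motion '[{"dx":0.1,"dy":0,"dz":-1.0,"turn":0},{"dx":0,"dy":0,"dz":-2.0,"turn":0},{"dx":0,"dy":0,"dz":-2.3,"turn":0},{"dx":0,"dy":0,"dz":-2.3,"turn":0},{"dx":0,"dy":0,"dz":-2.0,"turn":0},{"dx":0,"dy":0,"dz":-1.4,"turn":0},{"dx":0,"dy":0,"dz":-0.8,"turn":0},{"dx":0,"dy":0,"dz":-0.4,"turn":0},{"dx":0,"dy":0,"dz":0,"turn":0},{"dx":0,"dy":0,"dz":0,"turn":0},{"dx":0,"dy":0,"dz":0,"turn":0}]'

```text
time: 32.15
tool_pos: [0.4445, 0.3093, 0.0544]
tcp_rot: [2.022, 2.403, 0.003]
wrist_force: [0.5, 0.6, 0.2]
width: 0.4
```

Emit:
jog_arm --motion '[{"dx":0,"dy":0,"dz":-0.1,"turn":0},{"dx":0,"dy":0,"dz":0,"turn":0},{"dx":0,"dy":0,"dz":0,"turn":0},{"dx":0,"dy":0,"dz":0,"turn":0}]'

```text
time: 32.48
tool_pos: [0.4436, 0.3091, 0.0526]
tcp_rot: [2.022, 2.404, 0.001]
wrist_force: [-0.5, -0.0, -0.5]
width: 0.394
```

Emit:
jog_arm --motion '[{"dx":0,"dy":0,"dz":-0.1,"turn":0},{"dx":0,"dy":0,"dz":0,"turn":0},{"dx":0,"dy":0,"dz":0,"turn":0},{"dx":0,"dy":0,"dz":0,"turn":0}]'

```text
time: 32.82
tool_pos: [0.4433, 0.3088, 0.0511]
tcp_rot: [-2.022, -2.404, 0.0]
wrist_force: [-0.1, 0.5, -0.4]
width: 0.397
```

Emit:
jog_arm --motion '[{"dx":0,"dy":0,"dz":-0.1,"turn":0},{"dx":0,"dy":0,"dz":0,"turn":0},{"dx":0,"dy":0,"dz":0,"turn":0},{"dx":0,"dy":0,"dz":0,"turn":0}]'

```text
time: 33.15
tool_pos: [0.4433, 0.3088, 0.0501]
tcp_rot: [-2.022, -2.404, 0.0]
wrist_force: [-0.5, 0.3, -0.8]
width: 0.4
```

Emit:
jog_arm --motion '[{"dx":0,"dy":0,"dz":-0.1,"turn":0},{"dx":0,"dy":0,"dz":0,"turn":0},{"dx":0,"dy":0,"dz":0,"turn":0},{"dx":0,"dy":0,"dz":0,"turn":0}]'

```text
time: 33.48
tool_pos: [0.4433, 0.3088, 0.0492]
tcp_rot: [-2.022, -2.404, 0.0]
wrist_force: [0.5, 0.2, -0.6]
width: 0.4
```

Emit:
jog_arm --motion '[{"dx":0,"dy":0,"dz":-0.1,"turn":0},{"dx":0,"dy":0,"dz":0,"turn":0},{"dx":0,"dy":0,"dz":0,"turn":0},{"dx":0,"dy":0,"dz":0,"turn":0}]'

```text
time: 33.82
tool_pos: [0.4437, 0.3091, 0.049]
tcp_rot: [2.022, 2.404, 0.001]
wrist_force: [-1.6, -0.2, 5.5]
width: 0.401
```

Contact on the floor at the expected height (5.5 N up). Releasing and going to the red tube.

Emit:
jog_arm --motion '[{"dx":0,"dy":0,"dz":0.05,"turn":0},{"dx":0,"dy":0,"dz":0,"turn":0},{"dx":0,"dy":0,"dz":0,"turn":0},{"dx":0,"dy":0,"dz":0,"turn":0},{"dx":0,"dy":0,"dz":0,"turn":0}]' --fingers 6

```text
time: 34.23
tool_pos: [0.4432, 0.3087, 0.0484]
tcp_rot: [-2.022, -2.404, 0.001]
wrist_force: [0.1, -0.1, 0.3]
width: 0.706
```

Emit:
jog_arm --motion '[{"dx":0,"dy":0,"dz":0.5,"turn":0},{"dx":0,"dy":0,"dz":1.5,"turn":0},{"dx":0,"dy":0,"dz":3.0,"turn":0},{"dx":0,"dy":0,"dz":3.5,"turn":0},{"dx":0.5,"dy":-0.9,"dz":2.0,"turn":0},{"dx":1.2,"dy":-2.2,"dz":0,"turn":0},{"dx":1.8,"dy":-3.3,"dz":0,"turn":0},{"dx":1.8,"dy":-3.3,"dz":0,"turn":0},{"dx":1.8,"dy":-3.3,"dz":0,"turn":0},{"dx":1.8,"dy":-3.3,"dz":0,"turn":0},{"dx":1.8,"dy":-3.3,"dz":0,"turn":0},{"dx":1.8,"dy":-3.3,"dz":0,"turn":0}]'

```text
time: 35.23
tool_pos: [0.569, 0.0781, 0.1542]
tcp_rot: [2.022, 2.404, 0.001]
wrist_force: [1.2, 0.3, 0.3]
width: 0.701
```

Emit:
jog_arm --motion '[{"dx":1.8,"dy":-3.3,"dz":0,"turn":0},{"dx":1.8,"dy":-3.3,"dz":0,"turn":0},{"dx":1.8,"dy":-3.3,"dz":0,"turn":0},{"dx":1.8,"dy":-3.3,"dz":0,"turn":0},{"dx":1.1,"dy":-2.0,"dz":0,"turn":0},{"dx":0.7,"dy":-1.3,"dz":0,"turn":0},{"dx":0,"dy":0,"dz":0,"turn":0},{"dx":0,"dy":0,"dz":0,"turn":0}]'

```text
time: 35.9
tool_pos: [0.6581, -0.0851, 0.1535]
tcp_rot: [-2.023, -2.402, -0.0]
wrist_force: [0.3, 1.1, -0.5]
width: 0.703
```

```bash
python3 tubes.py; python3 - <<'E'
from h import *
p,d,i=cam("top"); P=cloud(i,d); print("blue tube in cup", top_of(P,d,.443,.309,.122,t=.006))
E
```

```text
[ 0.65814578 -0.08514285  0.15347247] [-2.02300333e+00 -2.40202829e+00 -1.52461457e-04] [ 0.30059853  1.07080618 -0.5147808 ] 0.7032313239281983
blue few
green 1438 [ 0.6485 -0.0259  0.1227] [0.0254 0.0252 0.0049]
red 1121 [ 0.6588 -0.0849  0.1229] [0.0249 0.0249 0.0042]
boat/top [0.585 0.294 0.008]
blue tube in cup (148, array([0.4449, 0.3088, 0.1209]), array([0.0316, 0.0337, 0.0078]))
```

Blue tube stands at (0.445, 0.309), cap top z≈0.122. The red disc is at (0.6588, −0.0849), right under the tool.

Emit:
jog_arm --motion '[{"dx":0,"dy":0,"dz":-1.0,"turn":0},{"dx":0,"dy":0,"dz":-2.0,"turn":0},{"dx":0,"dy":0,"dz":-2.5,"turn":0},{"dx":0,"dy":0,"dz":-2.2,"turn":0},{"dx":0,"dy":0,"dz":-1.6,"turn":0},{"dx":0,"dy":0,"dz":-0.8,"turn":0},{"dx":0,"dy":0,"dz":-0.4,"turn":0},{"dx":0,"dy":0,"dz":0,"turn":0},{"dx":0,"dy":0,"dz":0,"turn":0}]'

```text
time: 36.8
tool_pos: [0.659, -0.0849, 0.0495]
tcp_rot: [2.021, 2.404, 0.001]
wrist_force: [-0.1, -0.1, 0.0]
width: 0.705
```

Emit:
jog_arm --motion '[{"dx":0,"dy":0,"dz":0,"turn":0},{"dx":0,"dy":0,"dz":0,"turn":0},{"dx":0,"dy":0,"dz":0,"turn":0},{"dx":0,"dy":0,"dz":0,"turn":0},{"dx":0,"dy":0,"dz":0,"turn":0},{"dx":0,"dy":0,"dz":0,"turn":0}]' --fingers 2.5

```text
time: 37.3
tool_pos: [0.6597, -0.0854, 0.0504]
tcp_rot: [2.021, 2.402, 0.002]
wrist_force: [0.3, -0.3, 5.8]
width: 0.403
```

Emit:
jog_arm --motion '[{"dx":0,"dy":0,"dz":0.4,"turn":0},{"dx":0,"dy":0,"dz":0.8,"turn":0},{"dx":0,"dy":0,"dz":0.8,"turn":0},{"dx":0,"dy":0,"dz":0,"turn":0},{"dx":0,"dy":0,"dz":0,"turn":0}]'

```text
time: 37.72
tool_pos: [0.6591, -0.0853, 0.0698]
tcp_rot: [2.021, 2.403, 0.001]
wrist_force: [-0.5, -0.2, 0.2]
width: 0.402
```

```bash
python3 cap.py
```

```text
[ 0.65909371 -0.08527794  0.06976744] [2.02133133e+00 2.40295286e+00 1.42203137e-03] [-0.46269912 -0.20473691  0.16512337] 0.40163532610264197
green 4016 [ 0.6485 -0.026   0.1228] [0.0255 0.0257 0.0045] tilt [0.002 0.001]
red 3585 [ 0.6358 -0.0885  0.1636] [0.0822 0.034  0.0541] tilt [-0.399 -0.02 ]
```

Emit:
jog_arm --motion '[{"dx":0,"dy":0,"dz":1.5,"turn":0},{"dx":0,"dy":0,"dz":2.5,"turn":0},{"dx":0,"dy":0,"dz":3.0,"turn":0},{"dx":0,"dy":0,"dz":2.5,"turn":0},{"dx":-0.7,"dy":-0.9,"dz":1.2,"turn":0},{"dx":-1.4,"dy":-1.8,"dz":0,"turn":0},{"dx":-1.9,"dy":-2.4,"dz":0,"turn":0},{"dx":-2.0,"dy":-2.55,"dz":0,"turn":0},{"dx":-2.0,"dy":-2.55,"dz":0,"turn":0},{"dx":-2.0,"dy":-2.55,"dz":0,"turn":0},{"dx":-2.0,"dy":-2.55,"dz":0,"turn":0},{"dx":-2.0,"dy":-2.55,"dz":0,"turn":0}]'

```text
time: 38.77
tool_pos: [0.5158, -0.2647, 0.1744]
tcp_rot: [-2.021, -2.403, 0.001]
wrist_force: [0.4, 0.3, -1.0]
width: 0.395
```

Emit:
jog_arm --motion '[{"dx":-2.0,"dy":-2.5,"dz":0,"turn":0},{"dx":-1.2,"dy":-1.6,"dz":0,"turn":0},{"dx":-0.8,"dy":-1.0,"dz":0,"turn":0},{"dx":0,"dy":0,"dz":0,"turn":0},{"dx":0,"dy":0,"dz":0,"turn":0},{"dx":0,"dy":0,"dz":0,"turn":0}]'

```text
time: 39.27
tool_pos: [0.4785, -0.314, 0.1752]
tcp_rot: [-2.022, -2.404, -0.001]
wrist_force: [-0.6, 0.5, 0.0]
width: 0.4
```

```bash
python3 c2.py r
```

```text
[ 0.47850537 -0.3139505   0.1752469 ] [-2.02167371e+00 -2.40373817e+00 -8.60588087e-04] [-0.59495057  0.45448575  0.03164016] 0.3998189671274067
red 3522 [ 0.4779 -0.314   0.1908] [0.0369 0.0269 0.1187] tilt [ 0.022 -0.009]
top cup 93 [ 0.4941 -0.3082] r 0.0345 [ 0.451 -0.343] [ 0.549 -0.28 ]
wrist cup 527 [ 0.4891 -0.3106] r 0.032 [ 0.449 -0.339] [ 0.554 -0.282]
```

The cup edges (x min 0.450, y min −0.343) put the centre at (0.479, −0.314), matching the tube. The circle fit itself was spoilt by the bottle. Lowering.

Emit:
jog_arm --motion '[{"dx":0,"dy":0,"dz":-1.0,"turn":0},{"dx":0,"dy":0,"dz":-2.0,"turn":0},{"dx":0,"dy":0,"dz":-2.3,"turn":0},{"dx":0,"dy":0,"dz":-2.3,"turn":0},{"dx":0,"dy":0,"dz":-2.0,"turn":0},{"dx":0,"dy":0,"dz":-1.4,"turn":0},{"dx":0,"dy":0,"dz":-0.8,"turn":0},{"dx":0,"dy":0,"dz":-0.4,"turn":0},{"dx":0,"dy":0,"dz":-0.1,"turn":0},{"dx":0,"dy":0,"dz":0,"turn":0},{"dx":0,"dy":0,"dz":0,"turn":0},{"dx":0,"dy":0,"dz":0,"turn":0}]'

```text
time: 40.42
tool_pos: [0.4793, -0.3153, 0.054]
tcp_rot: [2.021, 2.402, 0.0]
wrist_force: [0.5, 0.0, -0.1]
width: 0.4
```

Emit:
jog_arm --motion '[{"dx":0,"dy":0,"dz":-0.1,"turn":0},{"dx":0,"dy":0,"dz":0,"turn":0},{"dx":0,"dy":0,"dz":0,"turn":0},{"dx":0,"dy":0,"dz":0,"turn":0}]'

```text
time: 40.75
tool_pos: [0.4784, -0.3147, 0.0519]
tcp_rot: [2.022, 2.404, 0.0]
wrist_force: [0.5, 0.6, -1.0]
width: 0.398
```

Emit:
jog_arm --motion '[{"dx":0,"dy":0,"dz":-0.1,"turn":0},{"dx":0,"dy":0,"dz":0,"turn":0},{"dx":0,"dy":0,"dz":0,"turn":0},{"dx":0,"dy":0,"dz":0,"turn":0}]'

```text
time: 41.08
tool_pos: [0.4783, -0.3146, 0.0506]
tcp_rot: [-2.022, -2.404, 0.0]
wrist_force: [0.8, -0.4, 0.8]
width: 0.398
```

Emit:
jog_arm --motion '[{"dx":0,"dy":0,"dz":-0.1,"turn":0},{"dx":0,"dy":0,"dz":0,"turn":0},{"dx":0,"dy":0,"dz":0,"turn":0},{"dx":0,"dy":0,"dz":0,"turn":0}]'

```text
time: 41.42
tool_pos: [0.4784, -0.3146, 0.0496]
tcp_rot: [-2.022, -2.404, 0.0]
wrist_force: [-0.3, -0.1, -0.5]
width: 0.395
```

Emit:
jog_arm --motion '[{"dx":0,"dy":0,"dz":-0.1,"turn":0},{"dx":0,"dy":0,"dz":0,"turn":0},{"dx":0,"dy":0,"dz":0,"turn":0},{"dx":0,"dy":0,"dz":0,"turn":0}]'

```text
time: 41.75
tool_pos: [0.4787, -0.3149, 0.0494]
tcp_rot: [2.022, 2.403, -0.0]
wrist_force: [-0.9, 1.7, 4.1]
width: 0.396
```

Emit:
jog_arm --motion '[{"dx":0,"dy":0,"dz":0.05,"turn":0},{"dx":0,"dy":0,"dz":0,"turn":0},{"dx":0,"dy":0,"dz":0,"turn":0},{"dx":0,"dy":0,"dz":0,"turn":0},{"dx":0,"dy":0,"dz":0,"turn":0}]' --fingers 6

```text
time: 42.17
tool_pos: [0.4782, -0.3145, 0.0488]
tcp_rot: [-2.022, -2.404, -0.0]
wrist_force: [0.1, -0.3, 1.1]
width: 0.705
```

Emit:
jog_arm --motion '[{"dx":0,"dy":0,"dz":0.5,"turn":0},{"dx":0,"dy":0,"dz":1.5,"turn":0},{"dx":0,"dy":0,"dz":3.0,"turn":0},{"dx":0,"dy":0,"dz":4.0,"turn":0},{"dx":0,"dy":0,"dz":4.0,"turn":0},{"dx":0,"dy":1.5,"dz":2.0,"turn":0},{"dx":0,"dy":3.5,"dz":0,"turn":0},{"dx":0,"dy":3.5,"dz":0,"turn":0},{"dx":0,"dy":3.5,"dz":0,"turn":0},{"dx":0,"dy":3.0,"dz":0,"turn":0},{"dx":0,"dy":0,"dz":0,"turn":0},{"dx":0,"dy":0,"dz":0,"turn":0}]'

```text
time: 43.17
tool_pos: [0.4784, -0.1634, 0.1997]
tcp_rot: [2.018, 2.407, 0.0]
wrist_force: [-0.1, 0.5, 1.0]
width: 0.702
```

```bash
python3 - <<'E'
from h import *
p,d,i=cam("top"); P=cloud(i,d); q,e,j=cam("scene"); Q=cloud(j,e)
for n,a in dict(tube_b=(.4425,.3089,.122),weight=(.505,.301,.06),tube_r=(.479,-.315,.122),bottle=(.541,-.3,.073),green=(.649,-.0257,.123)).items():
    print(n,"top",top_of(P,d,*a,r=.025),"scene",top_of(Q,e,*a,r=.025))
def tray(X,o,ang):
    a=np.radians(ang); v=np.array(X)-o; return np.round([v@[np.cos(a),np.sin(a)],v@[-np.sin(a),np.cos(a)]],4)
for cn,im,Pd,dd in(("top",p,P,d),("scene",q,Q,e)):
    h=cv2.cvtColor(im,cv2.COLOR_RGB2HSV)
    m=(dd>0)&(abs(Pd[...,2]-.029)<.006)&(abs(Pd[...,0]-.582)<.05)&(abs(Pd[...,1]-.29)<.045)&(h[...,1]<110)
    if m.sum()>20: print(cn,"boat",m.sum(),cv2.minAreaRect(Pd[m][:,:2].astype(np.float32)),np.percentile(Pd[m][:,2],[5,50,95]))
c=np.vstack([np.hstack([cv2.resize(p[140:240,225:305],(240,300)),cv2.resize(p[120:240,335:495],(400,300))]),np.hstack([cv2.resize(q[210:310,320:424],(312,300)),cv2.resize(q[130:230,180:290],(328,300))])])
save(c,"final.png"); print(bot.read_state()["time"])
E
```

```text
tube_b top (140, array([0.4449, 0.3092, 0.1209]), array([0.0314, 0.0329, 0.0069])) scene (151, array([0.4449, 0.312 , 0.1208]), array([0.0333, 0.0324, 0.007 ]))
weight top (32, array([0.5073, 0.3002, 0.0605]), array([0.0165, 0.0161, 0.0068])) scene (46, array([0.5084, 0.3036, 0.0597]), array([0.0165, 0.0155, 0.0074]))
tube_r top none scene (68, array([ 0.4787, -0.3112,  0.1204]), array([0.0335, 0.0338, 0.0052]))
bottle top none scene (46, array([ 0.54  , -0.2947,  0.0722]), array([0.0233, 0.0253, 0.007 ]))
green top (140, array([ 0.65  , -0.0246,  0.1222]), array([0.0344, 0.032 , 0.0083])) scene (133, array([ 0.6497, -0.0225,  0.1215]), array([0.0323, 0.0331, 0.0059]))
top boat 91 ((0.5833421945571899, 0.2894029915332794), (0.04324747622013092, 0.07142669707536697), 81.1609115600586) [0.02395229 0.02879039 0.03123467]
scene boat 172 ((0.5831175446510315, 0.29155758023262024), (0.04314501956105232, 0.0727580338716507), 81.81012725830078) [0.02375461 0.02826805 0.030711  ]
43.2667
```

View pics/final.png

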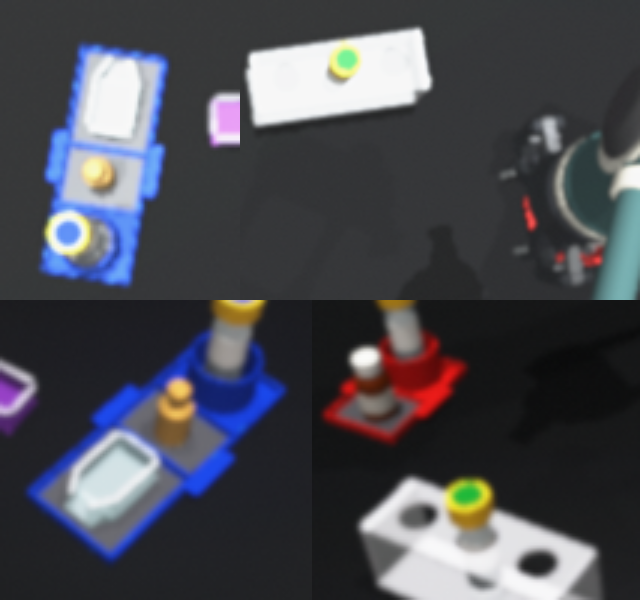

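```bash
python3 -c "
from workcell import bot
print(bot.finish_job())"
```

```text
the job is handed in; nothing more can be done
None
```

I made up both kits and handed the job in at about 43 s; no verdict was reported. Each part was lowered until the wrist felt the floor, then released.

**Last checks (top and scene cameras):**

| Part | Measured distance from the centre of its place | Tolerance (along / across) |
|---|---|---|
| Blue-disc tube | 2–4 mm | 11.5 mm |
| Brass weight | 2–5 mm | 14.5 / 26 mm |
| Glass boat | 1–2 mm, level | 16 / 20 mm |
| Red-disc tube | up to 4 mm | 11.5 mm |
| Amber bottle | up to 6 mm | 12 / 22 mm |

The green-disc tube stands upright in the rack, within about 3 mm of where it started. The gripper is clear of everything.

**What failed or disagreed:**
- **Finger height:** the real fingertips were about 40 mm above the reported TCP height. Because of this the bottle was gripped by its cap, and the first try at the weight closed on air. A second try caught only the top of its body, so I set it down and gripped it lower.
- **Red carrier checks:** the arm hid this tray from the top camera in the last look, so the final red tube and bottle positions come from the scene camera alone. Right after release the wrist camera put the bottle about 4 mm from centre. The last circle fit on the red cup was spoilt by the bottle; the cup's edges agreed with the first measurement.
- **Camera agreement:** the top and scene views differed by 2–3 mm, as the calibration allows.

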